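Refill the screw-lid confectionery jar

ROBOT

A 7-joint arm with a two-finger parallel gripper is mounted at the origin on the work surface. World frame = base frame: x ahead of the robot, y to its left, z up, the work surface at z = 0. Lengths are in m, angles in rad, forces in N, time in s.
With the tool pointing down it reaches from about 0.425 to 0.875 m from the base axis. Payload 4.7 kg.
Tool frame: the origin (TCP) lies midway between the tips of the shut fingers; the grasp point (between the pads) lies 19 mm behind it; z points along the fingers, y is the direction in which the jaws open and shut (so a half turn about z gives the same grasp; the last joint's range is limited). The gripper opens to 87 mm and grips with 3 to 60 N. Pads are 19 mm wide; open, the fingers measure 117 mm over their backs; the gripper's body (75 mm by 190 mm) begins 51 mm behind the grasp point.
Start: joints at [-1.132, 0.321, -0.07, 1.45, 0.023, 1.371, -0.057], TCP at [0.268, 0.592, 0.223] pointing down, gripper open.
Joint ranges: [-2.86, 2.86], [-0.3, 2.09], [-1.38, 1.24], [0.06, 2.45], [-1.56, 4.7], [0.09, 2.05], [-2.69, 2.69]. Speed limits (rad/s): [2.57, 2.57, 3.14, 3.14, 3.14, 3.14, 3.14].

INTERFACE

Orientations are given as a rotation vector (axis times angle).
In Python, from bench import * gives the robot as it stands. The module is installed in compiled form; this text tells all that it offers.
- The arm moves only by the tool play_rows, never from a script. Its argument "series" is one flat list of numbers, 7 for each row, row after row: the opening in per cent of the stroke, from 0 (shut) to 100 (fully open), then the shift along the tool's x, y, z in m, then the turn, a rotation vector about the tool's x, y, z in degrees. In form: [fingers, tx, ty, tz, rx, ry, rz, fingers, tx, ty, tz, rx, ry, rz, ...]. A call has 1 to 10 rows; each row is the pose to reach, as a shift and turn from the pose commanded when the call began, along the tool's axes at that moment; what a row does not reach only later rows make up. A row lasts 1/12 s, in which the tool goes at most 41.7 mm and 7.16 degrees, less where a joint would pass 70% of its speed; a pose out of reach is approached as far as the arm can. A call with a gripper value outside its range is refused whole. The fingers move at their own pace and stop on an object; "force" is the grip in N (left out, the last holds). Time passes only in rows, so rows that repeat a pose let the fingers close. It gives the time, the measured TCP pose, the force and the opening at its end, in the units of the state.
- get_state(): the state, without advancing time (a new reading comes with each control period).
- get_image(name): name is "scene" or "top" or "wrist"; returns a dict with "frame" (384x512x3 uint8, red, green, blue), "fx", "fy", "cx", "cy" (pixels), "D" ([k1, k2, p1, p2, k3] as OpenCV has them; the pictures are not rectified), "R" (3x3) and "t" (3): a world point X has camera coordinates R X + t. Camera axes: x right, y down, z forward; pixel columns grow to the right and rows downward; lengths in m; the calibration is good to about 2 mm. A picture is of the moment at which its call begins. There is no depth.
- close_job(): hands the job in, once; it reports no verdict.
The state is a dict: "time": time; "joint_positions": joint angles; "qd": joint speeds; "joint_torque": joint torques, N m; "position": TCP position; "tool_rot": TCP orientation; "ft_force": force on the tool from outside, world axes, zero at the start; "torque": the same for the moment, N m; "grip_width": opening from 0.0 (shut) to 1.0 (fully open).
Only numpy, scipy, OpenCV 4.12 (cv2) and the standard library are available. Lean on these libraries where they do the work, as an engineer would, in place of code of your own. Each camera call takes 0.05 s, during which the arm holds its last target.

TASK

A carton has been left on top of the big screw-lid jar: put it in the wooden tray. Unscrew the jar's lid (anticlockwise, regripping as needed, without wrenching it off), set it right way up on the round cork mat, and put every copper-foil confectionery bar that lies on the counter into the jar. Then put the lid back on and screw it down until it sits on the jar's rim, and leave the other things on the counter where they are.

Things in the scene. Friction and masses are not known exactly. Their poses are not given: they have to be found in the camera images.
- jar: White ceramic jar held fast in a brass ring on the counter (ring 156 mm across, body 138 mm, height 100 mm). Origin at the centre of its underside, z up. Mouth 102 mm across inside, neck 112 mm outside; inner floor 6 mm, rim 100 mm above the counter. Coarse right-handed thread on the neck: the lid rises 30 mm per turn anticlockwise seen from above.
- lid: Brass screw lid, 138 mm across, 250 g; origin at the centre of its skirt's lower edge, z up along its axis. Round top 32 mm above the origin; on it a flat-sided grip bar, 64 mm long (x), 24 mm thick (y), 32 to 68 mm above the origin. Screwed on, its origin is 74 mm above the jar's.
- rim (a point): Centre of the jar's rim, 100 mm above the counter. The lid turns easily (under 0.5 N m) and comes free after 2.8 to 3.5 rad anticlockwise seen from above; then lifts straight off. Laid back it rests on the thread, its origin 3 to 20 mm below this point. It enters the thread best with its x axis 1.25 rad (or that plus a third or two of a turn) anticlockwise of the jar's x; about 3 rad clockwise then seats it.
- carton: Small white carton with a gold band, 90 x 52 x 40 mm (x, y, z), about 140 g, origin at its centre. At the start it lies flat on top of the lid's grip bar.
- tray: Shallow open wooden tray fixed to the counter, 150 x 130 mm (x, y), origin at the centre of its underside; floor 6 mm and rim 16 mm above the counter, walls 6 mm. The carton belongs in it.
- mat: Round cork mat fixed to the counter, 164 mm across, 4 mm thick, origin at the centre of its underside. The lid is set here while the jar is filled.
- bar0: Copper-foil confectionery bar, 72 x 22 x 22 mm (long side along x), about 60 g, origin at its centre; lies on the counter at the start. Two to four of the four bars are present, the others are None from the start.
- bar1: Copper-foil confectionery bar, 72 x 22 x 22 mm (long side along x), about 60 g, origin at its centre; lies on the counter at the start. Two to four of the four bars are present, the others are None from the start.
- bar2: Copper-foil confectionery bar, 72 x 22 x 22 mm (long side along x), about 60 g, origin at its centre; lies on the counter at the start. Two to four of the four bars are present, the others are None from the start.
- bar3: Copper-foil confectionery bar, 72 x 22 x 22 mm (long side along x), about 60 g, origin at its centre; lies on the counter at the start. Two to four of the four bars are present, the others are None from the start.
- cup: Bystander: white mug, 64 mm across, 55 mm high, origin under its centre.
- mill: Bystander: dark wooden pepper mill, 52 mm across, 70 mm high, origin under its centre.
- jam: Bystander: closed jam jar, 58 mm across, 75 mm high, origin under its centre.
- brush: Bystander: pastry brush lying on the counter, 190 mm long along its x.
- bowl: Bystander: blue bowl, 84 mm across, 40 mm high, origin under its centre.
- cutter: Bystander: steel disc-shaped pastry weight, 60 mm across, 40 mm high, origin under its centre.
There are look-alikes about, which are no part of the job. Leave any blue or red look-alike of the lid alone.

How it is judged:
By the outcome, as a careful person would: the job done as asked, in the order asked, and still so for the second after the job is handed in, with the robot touching nothing.
Of bar0, bar1, bar2, bar3 only 2 to 4 are there at a start; the rules pass over those that are not, and their reading is None.
At some moment in a run one of bar0, bar1, bar2, bar3 may be knocked a few centimetres aside while the robot is not near it.
Once in a run the grip may slacken for a moment while it holds something.
It also fails if it takes over 210 s, if anything falls off the work surface, if the arm or the gripper's body presses on something with over 40 N, if the wrist force passes 120 N, or if a joint passes its speed limit or range.

## Working session

There is one attempt and no reset: what is moved stays moved. The work goes in short steps, Python scripts to look and compute and a tool call to move; the robot and the scene stay as the last step left them, time stands still between calls to the robot, and variables do not carry over. Pictures are saved under pics/ and viewed, and the job is handed in when it is done.

Besides the shell and the picture viewer there is one more tool, called by a JSON object that holds its "name" and its "arguments". play_rows: Moves the arm, as the interface text tells. Its arguments: {"type":"object","properties":{"series":{"type":"array"},"force":{"type":"number"}},"required":["series"]}

```bash
mkdir -p pics; python3 - <<'E'
from bench import *
import cv2
s=get_state()
print({k:(v if not hasattr(v,'round') else v) for k,v in s.items()})
for n in ["scene","top","wrist"]:
    d=get_image(n)
    cv2.imwrite(f"pics/a_{n}.png",cv2.resize(d["frame"][:,:,::-1],(800,600),interpolation=cv2.INTER_CUBIC))
    print(n,d["fx"],d["fy"],d["cx"],d["cy"],d["D"],d["R"],d["t"])
E
```

```text
{'time': 0.0, 'joint_positions': array([-1.13192105,  0.3218143 , -0.07005258,  1.45168353,  0.02259941,
        1.37078739, -0.05691276]), 'qd': array([-0.00046964, -0.00059061,  0.00012563,  0.0003392 , -0.00056676,
       -0.00121872,  0.00161584]), 'joint_torque': array([-2.95898972e-04, -4.91288209e+01, -4.04089931e-01, -3.12533927e+01,
       -6.40748860e-02,  4.35632200e-02,  1.49875959e-04]), 'position': array([0.26771059, 0.59170121, 0.22146263]), 'tool_rot': array([-6.62187231e-01, -3.07070794e+00,  2.95790259e-03]), 'ft_force': array([0.13696832, 0.45948505, 0.60457236]), 'torque': array([0.03272602, 0.01192419, 0.05545795]), 'grip_width': 1.0028300953277811}
scene 397.28229495342794 397.28229495342794 253.77985787143493 197.33387555002975 [-0.07986228  0.          0.          0.          0.        ] [[ 8.54552628e-01  5.19364496e-01  5.71910596e-04]
 [ 4.39944392e-01 -7.23290164e-01 -5.32259589e-01]
 [-2.76023076e-01  4.55095440e-01 -8.46581008e-01]] [-0.39169113 -0.1580918   1.47483975]
top 483.81760685720974 483.81760685720974 255.5765098237562 192.43914842031862 [-0.03421295  0.          0.          0.          0.        ] [[-0.00747336 -0.99991407 -0.01077064]
 [-0.99894272  0.00795382 -0.04527892]
 [ 0.04536069  0.01042086 -0.99891632]] [0.01106467 0.46755826 1.3562339 ]
wrist 290.1384739543679 290.1384739543679 256.21914803920595 188.58678296065978 [-0.00935707  0.          0.          0.          0.        ] [[ 0.41179708  0.91127403 -0.00167871]
 [ 0.88232348 -0.39825256  0.25079909]
 [ 0.22787814 -0.1047595  -0.96803771]] [-0.64902184 -0.030346    0.38914507]
```

View pics/a_scene.png

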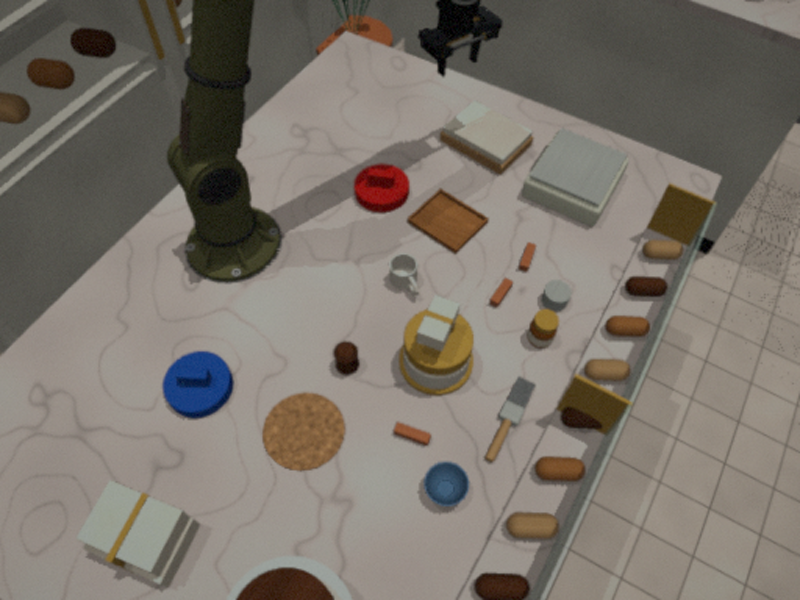

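View pics/a_top.png

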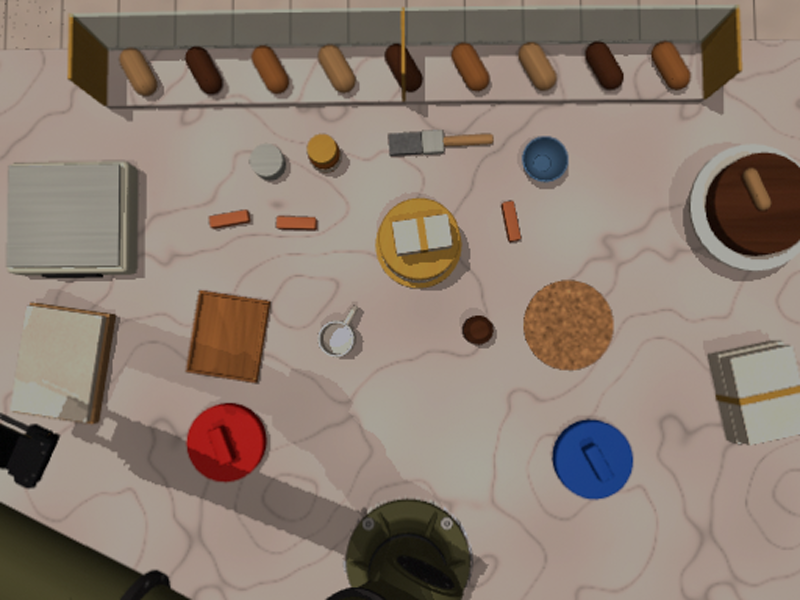

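View pics/a_wrist.png

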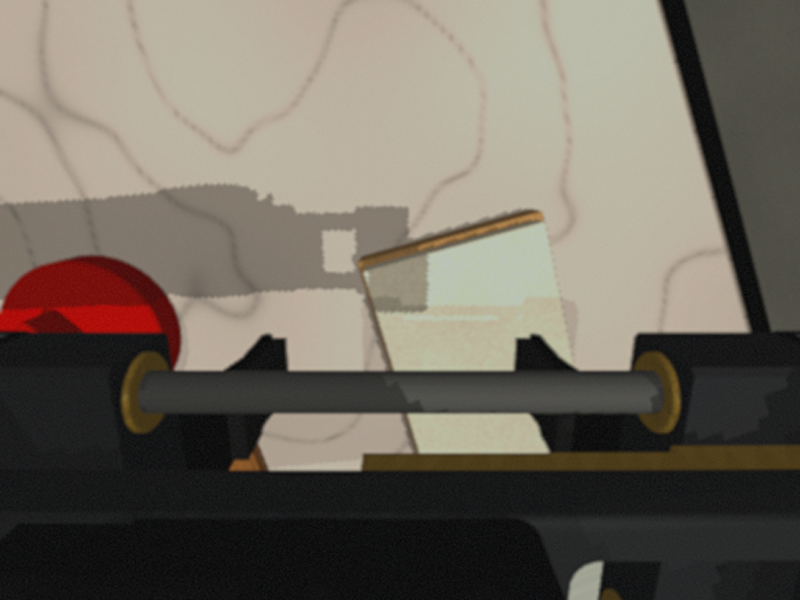

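```bash
cat > h.py <<'E'
from bench import *
import numpy as np, cv2
from scipy.spatial.transform import Rotation as Ro
def cam(d): return np.array([[d["fx"],0,d["cx"]],[0,d["fy"],d["cy"]],[0,0,1]])
def p2w(d,uv,z):
    uv=np.atleast_2d(np.array(uv,float))
    n=cv2.undistortPoints(uv.reshape(-1,1,2),cam(d),np.array(d["D"])).reshape(-1,2)
    R=np.array(d["R"]);t=np.array(d["t"]);C=-R.T@t
    r=np.c_[n,np.ones(len(n))]@R
    return C+r*((z-C[2])/r[:,2])[:,None]
def w2p(d,X):
    return cv2.projectPoints(np.atleast_2d(np.array(X,float)),cv2.Rodrigues(np.array(d["R"]))[0],np.array(d["t"]),cam(d),np.array(d["D"]))[0].reshape(-1,2)
def yaw(s):
    R=Ro.from_rotvec(s["tool_rot"]).as_matrix(); return np.degrees(np.arctan2(R[1,1],R[0,1]))
def st():
    s=get_state()
    print("t",round(s["time"],2),"pos",s["position"].round(4),"yawY",yaw(s).round(2),"rv",s["tool_rot"].round(3),"q",s["joint_positions"].round(3),"F",s["ft_force"].round(1),"M",s["torque"].round(2),"g",round(s["grip_width"],3))
    return s
def save(d,n,box=None,k=None):
    f=d["frame"][:,:,::-1]
    if box: 
        x0,y0,x1,y1=box; f=f[y0:y1,x0:x1]
    k=k or min(800/f.shape[1],600/f.shape[0])
    cv2.imwrite(f"pics/{n}.png",cv2.resize(f,None,fx=k,fy=k,interpolation=cv2.INTER_CUBIC))
E
python3 - <<'E'
from h import *
for nm in ["top","scene"]:
    d=get_image(nm); f=d["frame"]; hsv=cv2.cvtColor(f,cv2.COLOR_RGB2HSV)
    H,S,V=[hsv[:,:,i].astype(int) for i in range(3)]
    def comps(m,amin,z,lab):
        n,l,s,c=cv2.connectedComponentsWithStats(m.astype(np.uint8))
        for i in range(1,n):
            if s[i,4]<amin: continue
            ys,xs=np.where(l==i)
            w=p2w(d,np.c_[xs,ys],z)[:,:2]
            (cx,cy),(a,b),an=cv2.minAreaRect((w*1000).astype(np.float32))
            print(nm,lab,"px",c[i].round(1),"A",s[i,4],"mean",w.mean(0).round(4),"rect",round(cx,1),round(cy,1),round(a,1),round(b,1),round(an,1))
    comps((H<12)&(S>110)&(V>90),40,0.022,"copper")
    comps((H>17)&(H<30)&(S>130)&(V>100),100,0.106,"yellow@lidtop")
    comps((H>8)&(H<20)&(S>80)&(V>70),300,0.004,"cork/wood")
    save(d,"b_"+nm)
E
```

```text
top copper px [326.9 140.9] A 183 mean [ 0.6107 -0.1945] rect 610.7 -194.4 70.4 20.5 10.4
top copper px [146.  139.4] A 182 mean [0.6197 0.3162] rect 619.7 316.3 20.7 70.5 9.7
top copper px [188.8 141.9] A 179 mean [0.6114 0.1948] rect 612.5 194.2 68.1 19.9 89.4
top copper px [143.6 283.2] A 1851 mean [0.2157 0.3221] rect 216.2 321.6 137.2 136.6 26.9
top yellow@lidtop px [205.4  94.7] A 257 mean [0.7246 0.138 ] rect 725.2 137.7 45.3 45.9 89.9
top yellow@lidtop px [266.3 156.2] A 1606 mean [ 0.5589 -0.0226] rect 562.1 -25.7 139.8 148.4 89.5
top yellow@lidtop px [492.  252.8] A 155 mean [ 0.2999 -0.6123] rect 299.7 -613.0 10.6 104.4 11.4
top cork/wood px [300.5  41.8] A 463 mean [ 0.9023 -0.1256] rect 900.6 -125.9 96.1 46.9 28.4
top cork/wood px [343.6  41.7] A 469 mean [ 0.9017 -0.2498] rect 901.0 -250.0 95.6 46.0 27.8
top cork/wood px [429.5  40.9] A 452 mean [ 0.9027 -0.4986] rect 902.2 -498.8 92.5 45.5 28.4
top cork/wood px [172.1  43.4] A 427 mean [0.9023 0.2463] rect 902.9 245.9 92.1 43.3 28.7
top cork/wood px [215.  43.] A 448 mean [0.9015 0.1218] rect 900.5 121.1 97.9 43.9 29.0
[... 1265 characters left out ...]
] rect 302.5 -620.9 10.3 118.7 12.0
scene cork/wood px [230.6  19.6] A 499 mean [-0.2005  0.8652] rect -222.6 848.3 241.5 189.4 41.0
scene cork/wood px [286.5 140.5] A 1080 mean [0.4062 0.3248] rect 404.8 324.9 138.7 154.6 80.8
scene cork/wood px [425.4 158.2] A 305 mean [0.892  0.5239] rect 893.1 529.8 116.9 76.9 75.5
scene cork/wood px [388.  236.4] A 350 mean [0.8881 0.1414] rect 890.5 138.6 95.6 54.7 31.0
scene cork/wood px [193.9 275.9] A 2024 mean [ 0.4235 -0.2981] rect 422.7 -296.8 161.2 156.6 31.7
scene cork/wood px [358.2 299.5] A 414 mean [ 0.8887 -0.1048] rect 888.2 -104.7 93.5 46.3 30.6
scene cork/wood px [340.3 336. ] A 468 mean [ 0.8881 -0.2301] rect 887.4 -230.2 92.3 44.8 26.3
```

```bash
python3 - <<'E'
from h import *
d=get_image("top"); f=d["frame"]; hsv=cv2.cvtColor(f,cv2.COLOR_RGB2HSV)
box=(230,115,310,195)
save(d,"c_top",box,7)
np.set_printoptions(linewidth=250)
H,S,V=[hsv[:,:,i].astype(int) for i in range(3)]
print(H[128:170:3,244:300:3]);print(S[128:170:3,244:300:3]);print(V[128:170:3,244:300:3])
d=get_image("scene"); save(d,"c_scene",(240,180,320,260),7)
E
```

```text
[[21 18 10 11 10 16 20 20 20 20 19 18 11 10 11 11 11 11 10]
 [18 10 10 16 20 20 20 20 20 20 19 19 20 17 11 11 12  9 11]
 [19 10 19 20 20 20 20 20 20 20 18 19 19 19 18  9 10 10 11]
 [10 17 20 20 19 19 18 19 18 19 19 18 18 18 18 17 10  9 11]
 [10 20 19 18 18 18 18 30 19 21 30 30 30 30 30 19 10 10  9]
 [18 20 19 30 30 28 30 30 19 19 30 30 30 30 30 19 17 10 11]
 [20 20 19 27 30 30 32 27 19 19 30 30 30 30 30 18 19 10 10]
 [20 20 19 30 30 30 30 30 18 19 30 30 30 30 30 18 19 11  9]
 [19 20 20 26 30 30 30 30 19 19 30 30 30 30 33 18 19 12 10]
 [20 20 19 26 30 30 27 30 22 19 28 30 30 30 30 18 18 17  9]
 [19 20 20 19 30 30 30 30 30 19 25 27 16 17 15 19 19 15 11]
 [19 20 19 19 30 20 17 17 15 19 18 19 19 19 19 19 19 12  9]
 [19 19 19 20 20 18 19 18 19 19 18 18 19 19 19 19 18 11 10]
 [19 19 19 20 20 19 19 18 19 19 19 19 19 19 19 18 19  9 11]]
[[ 29  27  46  48  45 109 174 176 177 177 179 146  41  41  43  44  44  46  46]
 [ 28  46  46 101 177 174 175 174 177 177 177 179 177 106  44  43  48  46  44]
 [ 29  44 172 179 176 176 174 177 175 177 180 181 181 178 143  45  45  44  44]
 [ 46 128 176 175 180 
[... 1254 characters left out ...]
57 167 167 167 167 167 167 167 167 167 167 167 167 161 143 167 167]
 [165 167 159 167 167 167 167 168 167 167 167 167 167 167 167 111 165 162 166]
 [167 167 167 166 167 166 167 167 167 167 167 167 167 167 167 111 107 112 166]
 [167 167 166 166 167 167 167 167 167 167 167 167 167 167 167 116 110 111 111]
 [166 167 167 164 167 167 168 167 167 167 167 167 167 167 167 113 109 111 112]
 [166 167 167 162 167 167 167 167 167 167 165 163 130  74  80 107 109 111 110]
 [150 166 167 114 164 164  94  79  81  64 102 111 110 112 111 109 101 111 111]
 [126 167 166 168 167 113 114 112 113 114 112 110 112 113 113 109 112 107 111]
 [167 136 167 167 167 114 113 113 117 117 115 114 167 167 167 119 112  93 110]]
```

View pics/c_top.png

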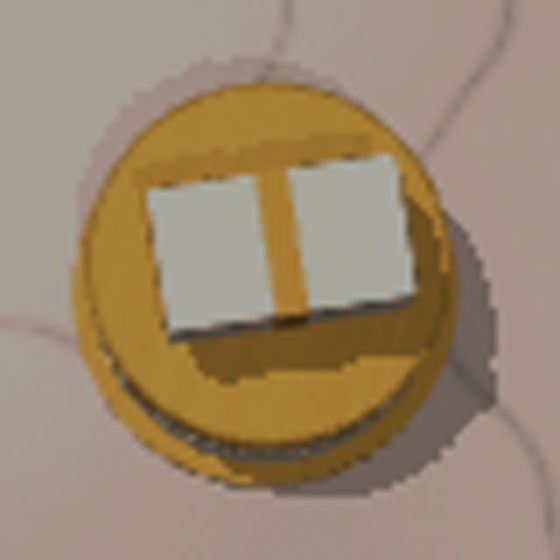

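View pics/c_scene.png

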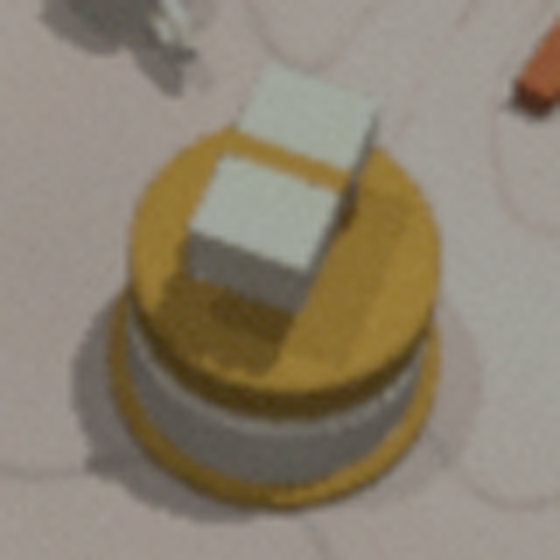

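```bash
python3 - <<'E'
from h import *
d=get_image("top")
o=np.array([230,115])-0.5+0.07
c=np.array([[148,188],[392,154],[415,290],[172,327]])/7+o
w=p2w(d,c,0.182); print("carton top corners",w.round(4)[:,:2],"c",w.mean(0).round(4)); 
e=(w[0]-w[1]+w[3]-w[2]);print("yaw long",np.degrees(np.arctan2(e[1],e[0])),np.linalg.norm(w[0]-w[1]),np.linalg.norm(w[1]-w[2]))
l=np.array([[88,250],[268,81],[449,262],[275,443],[140,390],[400,395],[140,140],[395,140]])/7+o
w=p2w(d,l,0.106)[:,:2]
A=np.c_[2*w,np.ones(len(w))];s=np.linalg.lstsq(A,(w**2).sum(1),rcond=None)[0];print("lid top",s[:2],np.sqrt(s[2]+s[:2]@s[:2]),)
ds=get_image("scene")
l=np.array([[131,250],[441,260],[285,391],[180,350],[400,345],[165,165],[400,165]])/7+np.array([240,180])-.43
w=p2w(ds,l,0.106)[:,:2]
A=np.c_[2*w,np.ones(len(w))];s=np.linalg.lstsq(A,(w**2).sum(1),rcond=None)[0];print("lid top sc",s[:2],np.sqrt(s[2]+s[:2]@s[:2]),)
c=np.array([[272,65],[378,98],[316,213],[192,228]])[:0]
E
```

```text
carton top corners [[ 0.5868  0.0168]
 [ 0.5981 -0.0699]
 [ 0.5496 -0.0775]
 [ 0.5372  0.0086]] c [ 0.5679 -0.0305  0.182 ]
yaw long 97.84009919018352 0.08740295400148677 0.049149535721011765
lid top [ 0.56898063 -0.0271131 ] 0.06824977861786971
lid top sc [ 0.56939198 -0.02619449] 0.06792767776898276
```

```bash
cat >> h.py <<'E'
def goal(x,y,z,yw):
    """tool down, jaws along yw deg; shift & turn (deg) from now"""
    s=get_state(); R=Ro.from_rotvec(s["tool_rot"]).as_matrix()
    a=np.radians(yw); best=None
    for k in (0,np.pi):
        Y=np.array([np.cos(a+k),np.sin(a+k),0]); Z=np.array([0,0,-1.]); X=np.cross(Y,Z)
        rv=np.degrees(Ro.from_matrix(R.T@np.c_[X,Y,Z]).as_rotvec())
        if best is None or np.linalg.norm(rv)<np.linalg.norm(best): best=rv
    sh=R.T@(np.array([x,y,z])-s["position"])
    print("row:",sh.round(4),best.round(2),"rows",round(max(np.linalg.norm(sh)/.0417,np.linalg.norm(best)/7.16),1)); return sh,best
E
python3 -c "
from h import *
st();goal(0.568,-0.030,0.25,7.8)"
```

```text
t 0.45 pos [0.2679 0.5922 0.2225] yawY 65.66 rv [ 0.662  3.071 -0.   ] q [-1.132  0.321 -0.07   1.451  0.023  1.371 -0.057] F [ 0.4  0.8 -0.1] M [-0.01  0.01  0.03] g 0.998
row: [-0.5298 -0.4432 -0.0274] [-0.000e+00  1.000e-02  5.786e+01] rows 16.6
```

{"name": "play_rows", "arguments": {"series": [100,-0.53,-0.443,-0.028,0,0,58,100,-0.53,-0.443,-0.028,0,0,58,100,-0.53,-0.443,-0.028,0,0,58,100,-0.53,-0.443,-0.028,0,0,58,100,-0.53,-0.443,-0.028,0,0,58,100,-0.53,-0.443,-0.028,0,0,58,100,-0.53,-0.443,-0.028,0,0,58,100,-0.53,-0.443,-0.028,0,0,58,100,-0.53,-0.443,-0.028,0,0,58,100,-0.53,-0.443,-0.028,0,0,58], "force": 25}}

```text
time: 1.28
position: [0.4494, 0.2154, 0.24]
tool_rot: [-2.069, -2.364, -0.002]
ft_force: [1.9, 0.8, 0.8]
grip_width: 1.002
```

```bash
python3 -c "
from h import *
st();goal(0.568,-0.030,0.25,7.8)"
```

```text
t 1.28 pos [0.4494 0.2154 0.24  ] yawY 7.62 rv [-2.069e+00 -2.364e+00 -2.000e-03] q [-0.785 -0.019  0.283  1.802  0.005  1.357 -0.371] F [1.9 0.8 0.8] M [-0.02 -0.02 -0.03] g 1.002
row: [-0.2589  0.085  -0.0102] [ 0.05 -0.05 -0.18] rows 6.5
```

{"name": "play_rows", "arguments": {"series": [100,-0.259,0.085,-0.01,0,0,0,100,-0.259,0.085,-0.01,0,0,0,100,-0.259,0.085,-0.01,0,0,0,100,-0.259,0.085,-0.01,0,0,0,100,-0.259,0.085,-0.01,0,0,0,100,-0.259,0.085,-0.01,0,0,0,100,-0.259,0.085,-0.01,0,0,0,100,-0.259,0.085,-0.01,0,0,0]}}

```text
time: 1.95
position: [0.569, -0.0355, 0.25]
tool_rot: [2.077, 2.352, -0.003]
ft_force: [0.4, -0.1, 0.8]
grip_width: 1.0
```

```bash
python3 -c "
from h import *
st();goal(0.568,-0.030,0.151,7.8)
d=get_image('wrist');save(d,'d_wrist');save(get_image('top'),'d_top')"
```

```text
t 1.95 pos [ 0.569  -0.0355  0.25  ] yawY 7.11 rv [ 2.077  2.352 -0.003] q [-0.489  0.143  0.561  1.635 -0.074  1.383  0.204] F [ 0.4 -0.1  0.8] M [-0.14  0.11  0.  ] g 1.0
row: [ 0.006  -0.0004  0.099 ] [ 0.08  0.23 -0.69] rows 2.4
```

View pics/d_wrist.png

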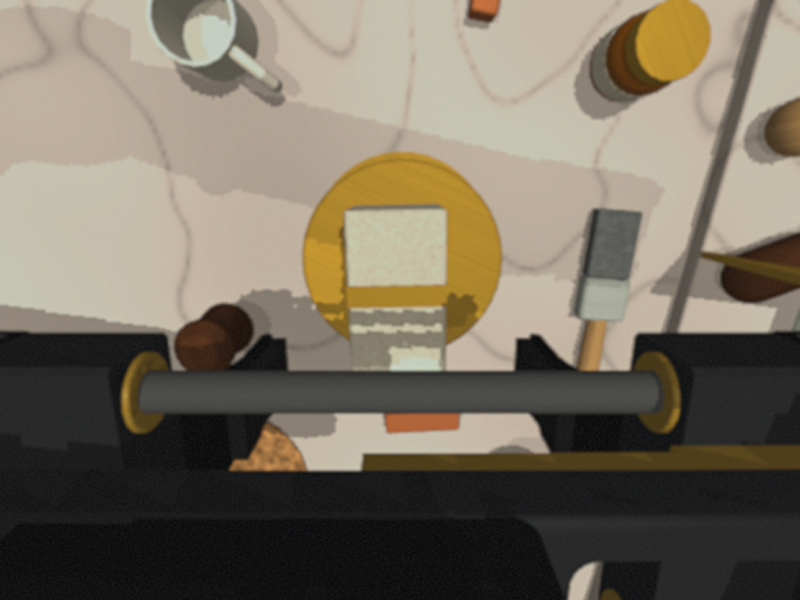

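{"name": "play_rows", "arguments": {"series": [100,0.006,0,0.03,0,0,-0.7,100,0.006,0,0.06,0,0,-0.7,100,0.006,0,0.08,0,0,-0.7,100,0.006,0,0.098,0,0,-0.7,100,0.006,0,0.098,0,0,-0.7,0,0.006,0,0.098,0,0,-0.7,0,0.006,0,0.098,0,0,-0.7,0,0.006,0,0.098,0,0,-0.7,0,0.006,0,0.098,0,0,-0.7,0,0.006,0,0.098,0,0,-0.7], "force": 30}}

```text
time: 2.88
position: [0.5675, -0.022, 0.1526]
tool_rot: [2.053, 2.377, 0.003]
ft_force: [0.4, -0.4, 0.5]
grip_width: 0.71
```

```bash
python3 -c "
from h import *
st();goal(0.406,0.321,0.25,-9.4)"
```

```text
t 2.88 pos [ 0.5675 -0.022   0.1526] yawY 8.37 rv [2.053 2.377 0.003] q [-0.486  0.205  0.542  1.77  -0.114  1.195  0.234] F [ 0.4 -0.4  0.5] M [-0.05  0.02  0.01] g 0.71
row: [ 0.3629 -0.1097 -0.0976] [ 0.11 -0.03 17.77] rows 9.4
```

{"name": "play_rows", "arguments": {"series": [0,0,0,0,0,0,0,0,0,0,0,0,0,0,0,0,0,0,0,0,0,0,0,0,0,0,0,0]}}

```text
time: 3.22
position: [0.5669, -0.0222, 0.1519]
tool_rot: [-2.054, -2.377, -0.0]
ft_force: [-2.2, -0.6, 4.4]
grip_width: 0.592
```

```bash
python3 -c "
from h import *
st();goal(0.406,0.321,0.25,-9.4)"
```

```text
t 3.22 pos [ 0.5669 -0.0222  0.1519] yawY 8.35 rv [-2.054 -2.377 -0.   ] q [-0.486  0.206  0.542  1.771 -0.114  1.196  0.234] F [-2.2 -0.6  4.4] M [-0.11  0.51  0.04] g 0.592
row: [ 0.3629 -0.1093 -0.098 ] [ 1.000e-02 -2.000e-02  1.775e+01] rows 9.4
```

{"name": "play_rows", "arguments": {"series": [0,0,0,-0.03,0,0,0,0,0,0,-0.065,0,0,0,0,0.01,-0.003,-0.09,0,0,1,0,0.05,-0.014,-0.098,0,0,6,0,0.09,-0.026,-0.098,0,0,10,0,0.13,-0.038,-0.098,0,0,14,0,0.17,-0.05,-0.098,0,0,17.75,0,0.21,-0.062,-0.098,0,0,17.75,0,0.25,-0.074,-0.098,0,0,17.75,0,0.29,-0.086,-0.098,0,0,17.75]}}

```text
time: 4.05
position: [0.4388, 0.2528, 0.249]
tool_rot: [-2.396, -2.032, -0.0]
ft_force: [1.7, 0.1, -0.8]
grip_width: 0.599
```

{"name": "play_rows", "arguments": {"series": [0,0,0,0,0,0,0,0,0,0,0,0,0,0]}}

```text
time: 4.22
position: [0.4383, 0.2541, 0.2486]
tool_rot: [-2.389, -2.04, 0.002]
ft_force: [1.0, -1.2, -2.2]
grip_width: 0.598
```

```bash
python3 -c "
from h import *
st();goal(0.407,0.329,0.1,-9.4);goal(0.407,0.329,0.018,-9.4)
save(get_image('scene'),'e_scene')"
```

```text
t 4.22 pos [0.4383 0.2541 0.2486] yawY -9.01 rv [-2.389e+00 -2.040e+00  2.000e-03] q [-8.520e-01 -3.000e-03  2.750e-01  1.770e+00  1.000e-03  1.376e+00
 -7.340e-01] F [ 1.  -1.2 -2.2] M [-0.2  -0.02  0.01] g 0.598
row: [ 0.0692 -0.0425  0.1486] [-0.05  0.03  0.39] rows 4.1
row: [ 0.0692 -0.0424  0.2306] [-0.05  0.03  0.39] rows 5.9
```

View pics/e_scene.png

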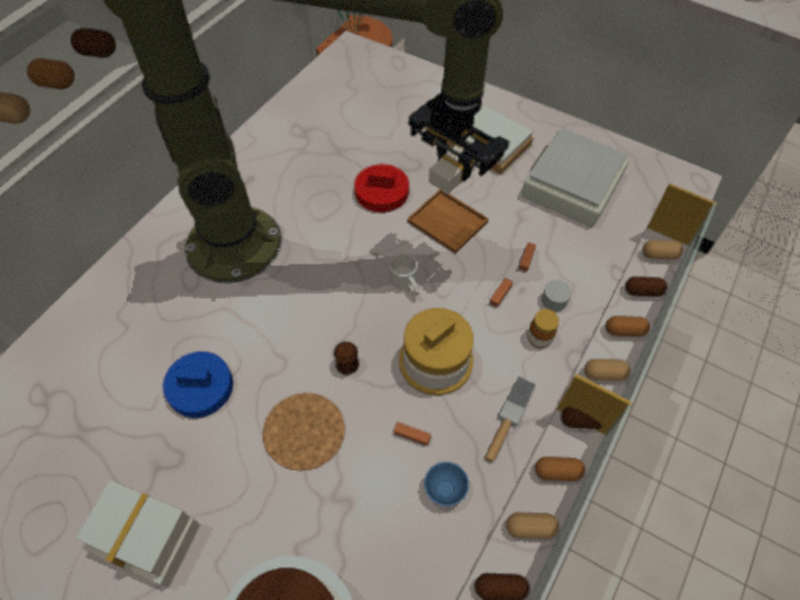

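{"name": "play_rows", "arguments": {"series": [0,0.034,-0.021,0.01,0,0,0.4,0,0.069,-0.042,0.03,0,0,0.4,0,0.069,-0.042,0.07,0,0,0.4,0,0.069,-0.042,0.11,0,0,0.4,0,0.069,-0.042,0.15,0,0,0.4,0,0.069,-0.042,0.18,0,0,0.4,0,0.069,-0.042,0.205,0,0,0.4,0,0.069,-0.042,0.22,0,0,0.4,0,0.069,-0.042,0.228,0,0,0.4,0,0.069,-0.042,0.228,0,0,0.4]}}

```text
time: 5.1
position: [0.4099, 0.3237, 0.0195]
tool_rot: [2.405, 2.02, -0.006]
ft_force: [-0.3, -0.2, -1.7]
grip_width: 0.594
```

```bash
python3 -c "
from h import *
st();goal(0.407,0.329,0.018,-9.4)"
```

```text
t 5.1 pos [0.4099 0.3237 0.0195] yawY -9.94 rv [ 2.405  2.02  -0.006] q [-0.903  0.254  0.203  1.983 -0.063  0.914 -0.841] F [-0.3 -0.2 -1.7] M [-0.09  0.08 -0.03] g 0.594
row: [ 0.0047 -0.0038  0.0015] [-0.09  0.21 -0.54] rows 0.1
```

{"name": "play_rows", "arguments": {"series": [0,0.002,-0.002,0.001,0,0,0,0,0.002,-0.002,0.0015,0,0,0,75,0.002,-0.002,0.0015,0,0,0,75,0.002,-0.002,0.0015,0,0,0,75,0.002,-0.002,0.0015,0,0,0,75,0.002,-0.002,0.0015,0,0,0,75,0.002,-0.002,-0.01,0,0,0,75,0.002,-0.002,-0.05,0,0,0,75,0.002,-0.002,-0.09,0,0,0,75,0.002,-0.002,-0.13,0,0,0]}}

```text
time: 5.93
position: [0.408, 0.328, 0.1537]
tool_rot: [2.403, 2.023, -0.001]
ft_force: [1.0, 1.0, -0.1]
grip_width: 0.747
```

```bash
python3 -c "
from h import *
st()
d=get_image('top');save(d,'f_top');save(d,'f_lid',(230,115,310,195),7)
save(get_image('scene'),'f_scene',(240,100,400,260),4)
"
```

```text
t 5.93 pos [0.408  0.328  0.1537] yawY -9.8 rv [ 2.403e+00  2.023e+00 -1.000e-03] q [-0.925  0.098  0.209  1.861 -0.022  1.186 -0.88 ] F [ 1.   1.  -0.1] M [-0.   -0.    0.02] g 0.747
```

View pics/f_lid.png

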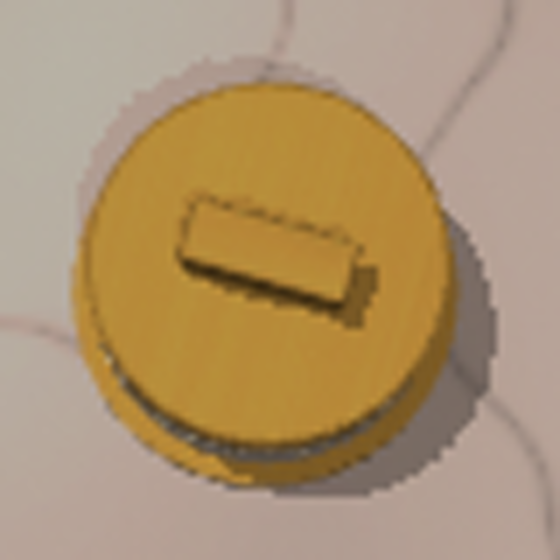

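View pics/f_scene.png

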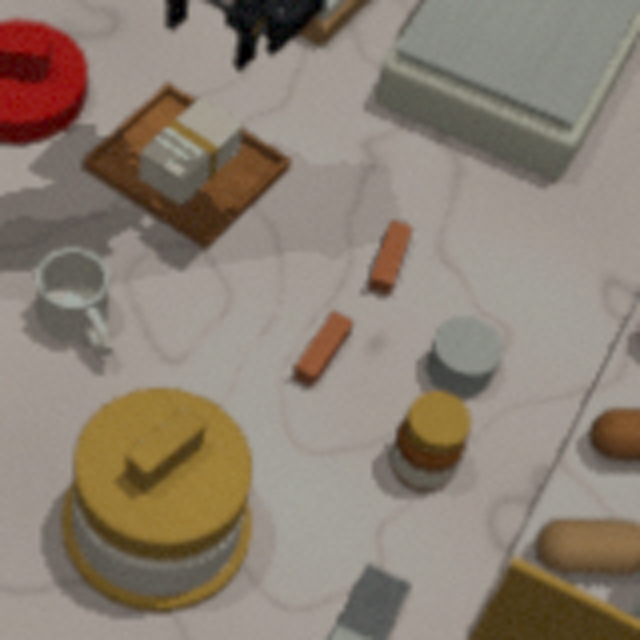

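```bash
python3 - <<'E'
from h import *
d=get_image("top")
c=np.array([[193,198],[359,241],[346,302],[180,260]])/7+np.array([230,115])-.43
w=p2w(d,c,0.142); print(w.round(4)[:,:2],w.mean(0).round(4))
e=(w[0]-w[1]+w[3]-w[2]);print("long",np.degrees(np.arctan2(e[1],e[0])),np.linalg.norm(w[0]-w[1]),np.linalg.norm(w[1]-w[2]))
st()
E
```

```text
[[ 0.589   0.0011]
 [ 0.5726 -0.0595]
 [ 0.5502 -0.0546]
 [ 0.5662  0.0061]] [ 0.5695 -0.0267  0.142 ]
long 75.05932009696916 0.0628406163732775 0.022948482587851704
t 6.08 pos [0.4106 0.3305 0.1565] yawY -9.79 rv [-2.402 -2.023 -0.014] q [-0.925  0.095  0.209  1.857 -0.022  1.182 -0.879] F [ 0.3 -0.5 -0.6] M [-0.15  0.11  0.03] g 0.747
```

```bash
python3 -c "
from h import *
goal(0.5695,-0.0267,0.20,-15)"
```

```text
row: [-0.3246  0.2176 -0.0449] [ 0.28 -0.45  5.21] rows 9.4
```

{"name": "play_rows", "arguments": {"series": [60,-0.0325,0.0218,-0.01,0,0,5,60,-0.325,0.218,-0.045,0,0,5,60,-0.325,0.218,-0.045,0,0,5,60,-0.325,0.218,-0.045,0,0,5,60,-0.325,0.218,-0.045,0,0,5,60,-0.325,0.218,-0.045,0,0,5,60,-0.325,0.218,-0.045,0,0,5,60,-0.325,0.218,-0.045,0,0,5,60,-0.325,0.218,-0.045,0,0,5,60,-0.325,0.218,-0.045,0,0,5]}}

```text
time: 6.92
position: [0.5685, -0.0353, 0.1966]
tool_rot: [2.493, 1.908, -0.002]
ft_force: [-0.1, 0.2, -0.3]
grip_width: 0.6
```

{"name": "play_rows", "arguments": {"series": [60,0,0,0,0,0,0,60,0,0,0,0,0,0,60,0,0,0,0,0,0]}}

```text
time: 7.17
position: [0.567, -0.0274, 0.1955]
tool_rot: [-2.486, -1.917, 0.002]
ft_force: [-0.4, 0.1, -0.6]
grip_width: 0.601
```

```bash
python3 -c "
from h import *
for i in range(3): st()
goal(0.5695,-0.0267,0.113,-15)
d=get_image('wrist');save(d,'g_wrist')
st()
goal(0.5695,-0.0267,0.113,-15)"
```

```text
t 7.17 pos [ 0.567  -0.0274  0.1955] yawY -14.72 rv [-2.486e+00 -1.917e+00  2.000e-03] q [-0.494  0.174  0.558  1.715 -0.096  1.282 -0.172] F [-0.4  0.1 -0.6] M [-0.05  0.06  0.03] g 0.601
t 7.17 pos [ 0.567  -0.0274  0.1955] yawY -14.72 rv [-2.486e+00 -1.917e+00  2.000e-03] q [-0.494  0.174  0.558  1.715 -0.096  1.282 -0.172] F [-0.4  0.1 -0.6] M [-0.05  0.06  0.03] g 0.601
t 7.17 pos [ 0.567  -0.0274  0.1955] yawY -14.72 rv [-2.486e+00 -1.917e+00  2.000e-03] q [-0.494  0.174  0.558  1.715 -0.096  1.282 -0.172] F [-0.4  0.1 -0.6] M [-0.05  0.06  0.03] g 0.601
row: [0.0013 0.0024 0.0825] [-0.12 -0.02  0.28] rows 2.0
t 7.22 pos [ 0.5671 -0.0267  0.1957] yawY -14.64 rv [-2.485e+00 -1.919e+00  1.000e-03] q [-0.495  0.173  0.557  1.715 -0.096  1.282 -0.172] F [-0.4  1.  -0.6] M [-0.07  0.11 -0.01] g 0.599
row: [0.0006 0.0025 0.0826] [-0.11 -0.03  0.36] rows 2.0
```

View pics/g_wrist.png

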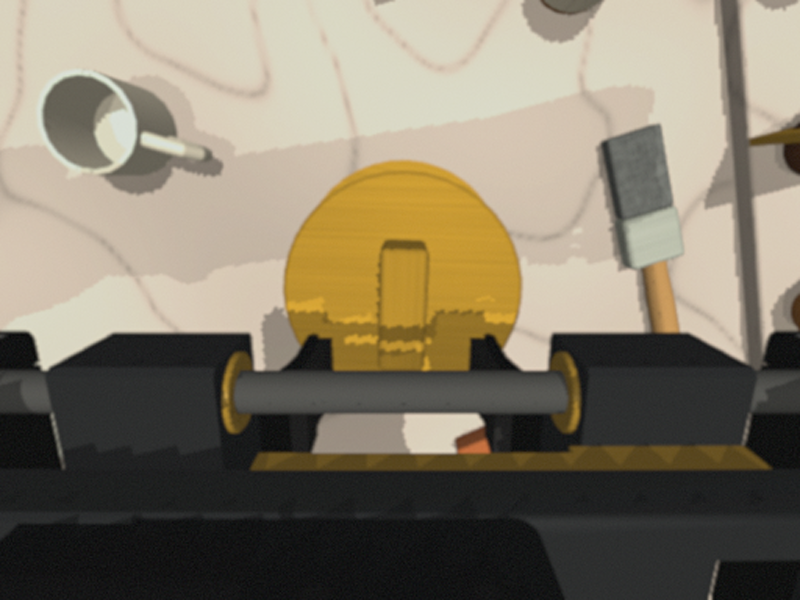

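{"name": "play_rows", "arguments": {"series": [60,0.001,0.002,0.03,0,0,0.3,60,0.001,0.002,0.055,0,0,0.3,60,0.001,0.002,0.075,0,0,0.3,60,0.001,0.002,0.082,0,0,0.3,0,0.001,0.002,0.082,0,0,0.3,0,0.001,0.002,0.082,0,0,0.3,0,0.001,0.002,0.082,0,0,0.3,0,0.001,0.002,0.082,0,0,0.3,0,0.001,0.002,0.082,0,0,0.3,0,0.001,0.002,0.082,0,0,0.3], "force": 40}}

```text
time: 8.05
position: [0.5699, -0.0279, 0.1155]
tool_rot: [-2.493, -1.91, -0.001]
ft_force: [-3.7, 0.5, 5.8]
grip_width: 0.276
```

{"name": "play_rows", "arguments": {"series": [0,0,0,0,0,0,0,0,0,0,0,0,0,0,0,0,0,0,0,0,0]}}

```text
time: 8.3
position: [0.5699, -0.028, 0.1155]
tool_rot: [-2.493, -1.91, -0.001]
ft_force: [-4.0, 1.8, 6.0]
grip_width: 0.273
```

```bash
python3 -c "
from h import *
st()"
```

```text
t 8.3 pos [ 0.5699 -0.028   0.1155] yawY -15.07 rv [-2.493e+00 -1.910e+00 -1.000e-03] q [-0.475  0.251  0.55   1.802 -0.145  1.129 -0.14 ] F [-4.   1.8  6. ] M [0.14 1.   0.1 ] g 0.273
```

{"name": "play_rows", "arguments": {"series": [0,0,0,-0.0005,0,0,-6,0,0,0,-0.001,0,0,-12,0,0,0,-0.0015,0,0,-18,0,0,0,-0.002,0,0,-24,0,0,0,-0.0025,0,0,-30,0,0,0,-0.003,0,0,-36,0,0,0,-0.0035,0,0,-42,0,0,0,-0.004,0,0,-48,0,0,0,-0.0045,0,0,-54,0,0,0,-0.005,0,0,-60]}}

```text
time: 9.13
position: [0.5703, -0.0279, 0.1197]
tool_rot: [1.197, 2.904, 0.002]
ft_force: [-0.8, -0.2, -0.8]
grip_width: 0.273
```

```bash
python3 -c "
from h import *
st()"
```

```text
t 9.13 pos [ 0.5703 -0.0279  0.1197] yawY 45.19 rv [1.197e+00 2.904e+00 2.000e-03] q [-0.361  0.235  0.416  1.794 -0.105  1.133  0.878] F [-0.8 -0.2 -0.8] M [ 0.2  0.2 -0.1] g 0.273
```

{"name": "play_rows", "arguments": {"series": [0,0,0,-0.0005,0,0,-6,0,0,0,-0.001,0,0,-12,0,0,0,-0.0015,0,0,-18,0,0,0,-0.002,0,0,-24,0,0,0,-0.0025,0,0,-30,0,0,0,-0.003,0,0,-36,0,0,0,-0.0035,0,0,-42,0,0,0,-0.004,0,0,-48,0,0,0,-0.0045,0,0,-54,0,0,0,-0.005,0,0,-60]}}

```text
time: 9.97
position: [0.5709, -0.0261, 0.1246]
tool_rot: [-0.416, 3.112, 0.004]
ft_force: [0.9, 3.2, -1.6]
grip_width: 0.274
```

```bash
python3 -c "
from h import *
st()"
```

```text
t 9.97 pos [ 0.5709 -0.0261  0.1246] yawY 105.25 rv [-0.416  3.112  0.004] q [-0.258  0.224  0.295  1.785 -0.074  1.141  1.898] F [ 0.9  3.2 -1.6] M [ 1.   -0.56 -0.05] g 0.274
```

{"name": "play_rows", "arguments": {"series": [0,0,0,-0.0005,0,0,-6,0,0,0,-0.001,0,0,-12,0,0,0,-0.0015,0,0,-18,0,0,0,-0.002,0,0,-24,0,0,0,-0.0025,0,0,-30,0,0,0,-0.003,0,0,-36,0,0,0,-0.003,0,0,-36,60,0,0,-0.003,0,0,-36,60,0,0,-0.003,0,0,-36,60,0,0,-0.003,0,0,-36]}}

```text
time: 10.8
position: [0.5704, -0.0292, 0.1277]
tool_rot: [-1.349, 2.837, -0.002]
ft_force: [0.3, 0.4, -0.4]
grip_width: 0.417
```

{"name": "play_rows", "arguments": {"series": [60,0,0,0,0,0,0,60,0,0,0,0,0,0,60,0,0,-0.01,0,0,0,60,0,0,-0.03,0,0,0,60,0,0,-0.045,0,0,0]}}

```text
time: 11.22
position: [0.5702, -0.0287, 0.1739]
tool_rot: [-1.35, 2.837, -0.001]
ft_force: [0.0, 0.6, 0.1]
grip_width: 0.593
```

```bash
python3 -c "
from h import *
st()
d=get_image('top');save(d,'h_top',(230,115,310,195),7)"
```

```text
t 11.22 pos [ 0.5702 -0.0287  0.1739] yawY 140.89 rv [-1.350e+00  2.837e+00 -1.000e-03] q [-0.203  0.181  0.232  1.727 -0.044  1.238  2.499] F [0.  0.6 0.1] M [0.05 0.03 0.01] g 0.593
```

View pics/h_top.png

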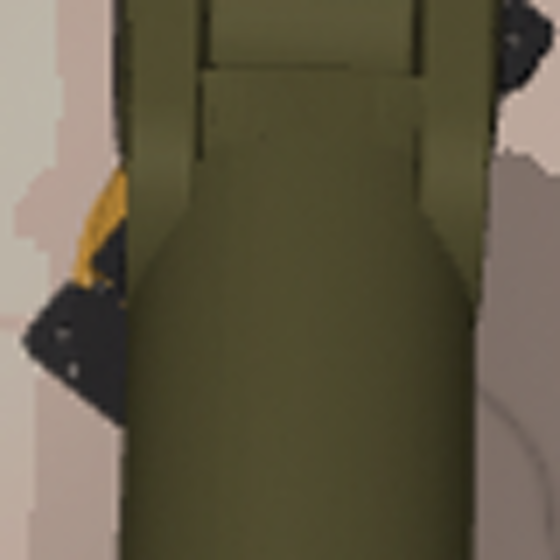

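{"name": "play_rows", "arguments": {"series": [60,0,0,-0.005,0,0,7,60,0,0,-0.005,0,0,14,60,0,0,-0.005,0,0,21,60,0,0,-0.005,0,0,28,60,0,0,-0.005,0,0,35,60,0,0,-0.005,0,0,42,60,0,0,-0.005,0,0,49,60,0,0,-0.005,0,0,56,60,0,0,-0.005,0,0,63,60,0,0,-0.005,0,0,70]}}

```text
time: 12.1
position: [0.5702, -0.0286, 0.1779]
tool_rot: [0.531, 3.096, 0.0]
ft_force: [-0.8, -0.1, -0.3]
grip_width: 0.6
```

{"name": "play_rows", "arguments": {"series": [60,0,0,0,0,0,7,60,0,0,0,0,0,14,60,0,0,0,0,0,21,60,0,0,0,0,0,28,60,0,0,0,0,0,35,60,0,0,0,0,0,42,60,0,0,0,0,0,49,60,0,0,0,0,0,56,60,0,0,0,0,0,63,60,0,0,0,0,0,70]}}

```text
time: 12.93
position: [0.5702, -0.0285, 0.1779]
tool_rot: [2.21, 2.232, 0.001]
ft_force: [0.1, -1.0, 0.6]
grip_width: 0.597
```

{"name": "play_rows", "arguments": {"series": [60,0,0,0,0,0,7,60,0,0,0,0,0,14,60,0,0,0,0,0,21,60,0,0,0,0,0,28,60,0,0,0,0,0,35,60,0,0,0,0,0,40,60,0,0,0,0,0,40,60,0,0,0,0,0,40]}}

```text
time: 13.6
position: [0.5702, -0.0284, 0.1778]
tool_rot: [2.835, 1.354, 0.001]
ft_force: [0.0, -0.2, -0.5]
grip_width: 0.6
```

```bash
python3 -c "
from h import *
st()
goal(0.5703,-0.028,0.1275,-39.1)
d=get_image('wrist');save(d,'i_wrist')"
```

```text
t 13.6 pos [ 0.5702 -0.0284  0.1778] yawY -38.94 rv [2.835e+00 1.354e+00 1.000e-03] q [-0.454  0.19   0.517  1.731 -0.099  1.246 -0.593] F [ 0.  -0.2 -0.5] M [-0.06  0.11 -0.02] g 0.6
row: [ 0.0004 -0.0002  0.0503] [ 0.02 -0.01  0.16] rows 1.2
```

View pics/i_wrist.png

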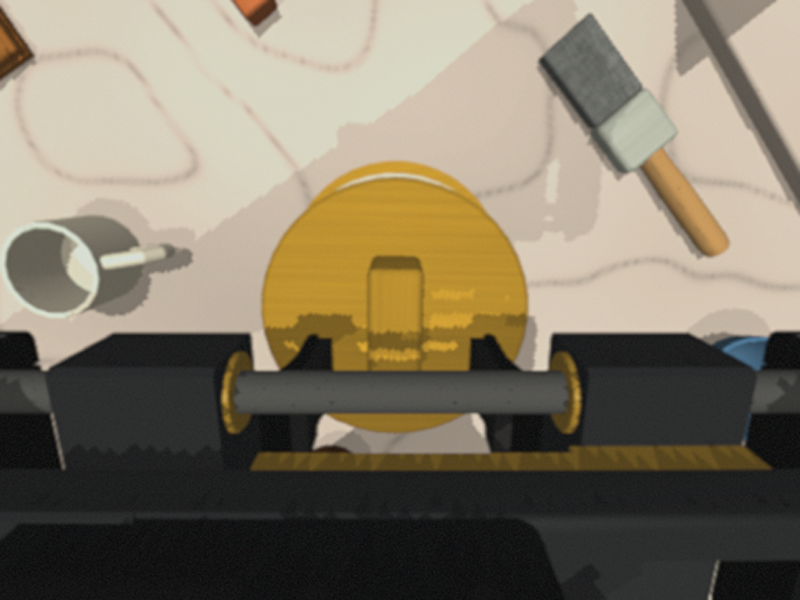

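{"name": "play_rows", "arguments": {"series": [60,0,0,0.02,0,0,0,60,0,0,0.04,0,0,0,60,0,0,0.05,0,0,0,0,0,0,0.05,0,0,0,0,0,0,0.05,0,0,0,0,0,0,0.05,0,0,0,0,0,0,0.05,0,0,0,0,0,0,0.05,0,0,0,0,0,0,0.05,0,0,0,0,0,0,0.05,0,0,0]}}

```text
time: 14.48
position: [0.5696, -0.027, 0.1283]
tool_rot: [-2.834, -1.351, -0.0]
ft_force: [-4.6, 2.8, 6.6]
grip_width: 0.271
```

{"name": "play_rows", "arguments": {"series": [0,0,0,0,0,0,0,0,0,0,0,0,0,0,0,0,0,-0.0005,0,0,-6,0,0,0,-0.001,0,0,-12,0,0,0,-0.0015,0,0,-18,0,0,0,-0.002,0,0,-24,0,0,0,-0.0025,0,0,-30,0,0,0,-0.003,0,0,-36,0,0,0,-0.003,0,0,-36]}}

```text
time: 15.23
position: [0.5696, -0.0282, 0.1304]
tool_rot: [-2.278, -2.162, -0.0]
ft_force: [-1.3, 1.4, 1.3]
grip_width: 0.278
```

```bash
python3 -c "
from h import *
st()"
```

```text
t 15.23 pos [ 0.5696 -0.0282  0.1304] yawY -2.98 rv [-2.278 -2.162 -0.   ] q [-0.379  0.226  0.436  1.784 -0.104  1.156  0.037] F [-1.3  1.4  1.3] M [ 0.67  0.68 -0.06] g 0.278
```

{"name": "play_rows", "arguments": {"series": [0,0,0,-0.0005,0,0,-6,0,0,0,-0.001,0,0,-12,0,0,0,-0.0012,0,0,-14,0,0,0,-0.003,0,0,-14,0,0,0,-0.005,0,0,-14,0,0,0,-0.005,0,0,-14]}}

```text
time: 15.73
position: [0.5706, -0.0285, 0.1359]
tool_rot: [2.0, 2.421, 0.0]
ft_force: [0.8, -0.0, -2.7]
grip_width: 0.281
```

```bash
python3 -c "
from h import *
st()"
```

```text
t 15.73 pos [ 0.5706 -0.0285  0.1359] yawY 10.86 rv [2.    2.421 0.   ] q [-0.356  0.219  0.409  1.776 -0.094  1.164  0.27 ] F [ 0.8 -0.  -2.7] M [-0.16  0.01  0.01] g 0.281
```

```bash
python3 -c "
from h import *
goal(0.423,-0.298,0.20,10.86)"
```

```text
row: [-0.2369 -0.1957 -0.0641] [0.07 0.05 0.  ] rows 7.5
```

{"name": "play_rows", "arguments": {"series": [0,0,0,-0.015,0,0,0,0,0,0,-0.035,0,0,0,0,0,0,-0.055,0,0,0,0,-0.02,-0.016,-0.064,0,0,0,0,-0.05,-0.041,-0.064,0,0,0,0,-0.08,-0.066,-0.064,0,0,0,0,-0.11,-0.091,-0.064,0,0,0,0,-0.14,-0.116,-0.064,0,0,0,0,-0.17,-0.14,-0.064,0,0,0,0,-0.2,-0.165,-0.064,0,0,0]}}

```text
time: 16.57
position: [0.4452, -0.2576, 0.2]
tool_rot: [1.999, 2.421, 0.001]
ft_force: [0.4, -0.9, -2.3]
grip_width: 0.284
```

{"name": "play_rows", "arguments": {"series": [0,-0.02,-0.016,0,0,0,0,0,-0.037,-0.031,0,0,0,0,0,-0.037,-0.031,0,0,0,0,0,-0.037,-0.031,0,0,0,0]}}

```text
time: 16.9
position: [0.4218, -0.2997, 0.1999]
tool_rot: [2.004, 2.418, 0.0]
ft_force: [1.0, 0.3, -2.1]
grip_width: 0.281
```

```bash
python3 -c "
from h import *
st()
goal(0.423,-0.298,0.046,10.86)
d=get_image('scene');save(d,'j_scene')
st();goal(0.423,-0.298,0.046,10.86)"
```

```text
t 16.9 pos [ 0.4218 -0.2997  0.1999] yawY 10.68 rv [2.004 2.418 0.   ] q [-0.068  0.044  0.658  1.83  -0.028  1.276  0.784] F [ 1.   0.3 -2.1] M [-0.04 -0.02  0.02] g 0.281
row: [0.0016 0.0013 0.1539] [ 0.06  0.05 -0.18] rows 3.7
t 16.95 pos [ 0.4228 -0.2982  0.1997] yawY 10.85 rv [2.001e+00 2.421e+00 1.000e-03] q [-0.069  0.044  0.656  1.83  -0.029  1.276  0.784] F [ 0.4  0.7 -1.6] M [-0.02 -0.    0.  ] g 0.286
row: [1.000e-04 1.000e-04 1.537e-01] [ 0.06  0.01 -0.01] rows 3.7
```

View pics/j_scene.png

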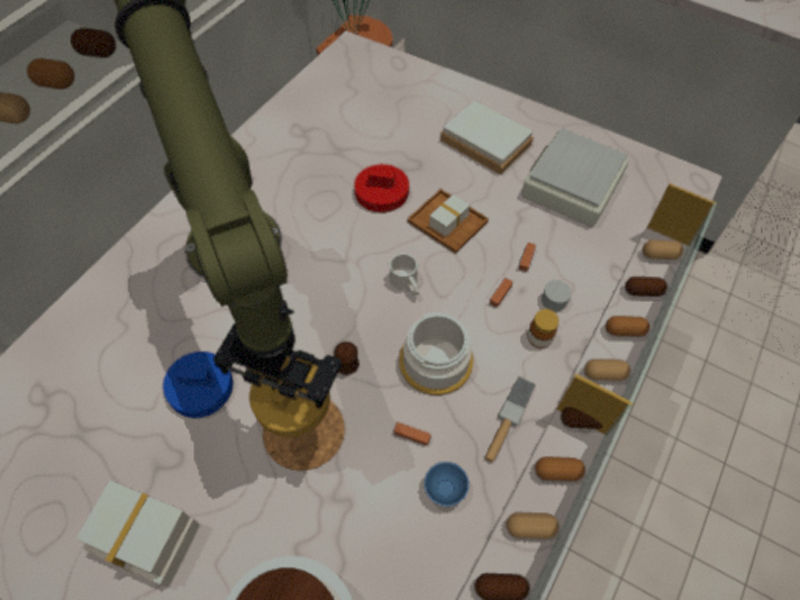

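{"name": "play_rows", "arguments": {"series": [0,0,0,0.03,0,0,0,0,0,0,0.065,0,0,0,0,0,0,0.1,0,0,0,0,0,0,0.125,0,0,0,0,0,0,0.142,0,0,0,0,0,0,0.148,0,0,0,0,0,0,0.152,0,0,0,0,0,0,0.154,0,0,0,0,0,0,0.154,0,0,0]}}

```text
time: 17.7
position: [0.4236, -0.2974, 0.0471]
tool_rot: [1.998, 2.424, 0.002]
ft_force: [-0.4, 0.7, -0.3]
grip_width: 0.275
```

```bash
python3 -c "
from h import *
st()"
```

```text
t 17.7 pos [ 0.4236 -0.2974  0.0471] yawY 10.99 rv [1.998e+00 2.424e+00 2.000e-03] q [-0.02   0.233  0.645  1.991 -0.171  0.969  0.902] F [-0.4  0.7 -0.3] M [-0.09  0.25 -0.03] g 0.275
```

{"name": "play_rows", "arguments": {"series": [0,0,0,0.001,0,0,0,60,0,0,0.001,0,0,0,60,0,0,0.001,0,0,0,60,0,0,0.001,0,0,0,60,0,0,0.001,0,0,0,60,0,0,0.001,0,0,0,60,0,0,-0.02,0,0,0,60,0,0,-0.06,0,0,0,60,0,0,-0.1,0,0,0,60,0,0,-0.14,0,0,0]}}

```text
time: 18.53
position: [0.4219, -0.2981, 0.1868]
tool_rot: [-2.0, -2.422, 0.001]
ft_force: [1.8, 0.1, -1.0]
grip_width: 0.594
```

```bash
python3 - <<'E'
from h import *
st()
d=get_image('scene');save(d,'k_scene',(100,100,400,340))
d=get_image("top"); f=d["frame"]; hsv=cv2.cvtColor(f,cv2.COLOR_RGB2HSV)
H,S,V=[hsv[:,:,i].astype(int) for i in range(3)]
save(d,"k_top")
for m in (((H<12)&(S>110)&(V>60)),):
    n,l,s,c=cv2.connectedComponentsWithStats(m.astype(np.uint8))
    for i in range(1,n):
        if s[i,4]<60: continue
        ys,xs=np.where(l==i); w=p2w(d,np.c_[xs,ys],0.022)[:,:2]
        ev,V2=np.linalg.eigh(np.cov(w.T)); a=np.degrees(np.arctan2(V2[1,1],V2[0,1]))%180
        r=cv2.minAreaRect((w*1000).astype(np.float32))
        print(c[i].round(1),s[i,4],w.mean(0).round(4),"long",a.round(1),r)
E
```

```text
t 18.53 pos [ 0.4219 -0.2981  0.1868] yawY 10.88 rv [-2.000e+00 -2.422e+00  1.000e-03] q [-0.077  0.055  0.668  1.848 -0.035  1.251  0.791] F [ 1.8  0.1 -1. ] M [-0.12 -0.05 -0.02] g 0.594
[387.2  39.3] 207 [ 0.9013 -0.3713] long 29.2 ((901.6736450195312, -371.25390625), (73.49771881103516, 24.370271682739258), 29.29475212097168)
[127.6  42.4] 193 [0.9007 0.3709] long 30.0 ((900.4981079101562, 371.0915832519531), (75.7900390625, 23.39938735961914), 28.89768409729004)
[485.8 129.7] 2186 [ 0.6396 -0.6453] long 162.8 ((641.0064697265625, -641.5038452148438), (151.6107635498047, 180.1966552734375), 87.91606903076172)
[326.6 141.2] 205 [ 0.6097 -0.1935] long 9.9 ((609.6276245117188, -193.48483276367188), (72.10087585449219, 22.679969787597656), 10.400096893310547)
[146.5 139.9] 212 [0.6184 0.3148] long 99.0 ((618.3859252929688, 315.085205078125), (23.747983932495117, 72.32755279541016), 9.733757019042969)
[189.4 142.3] 204 [0.6101 0.193 ] long 87.0 ((611.0941162109375, 192.77294921875), (70.94293212890625, 22.735570907592773), 89.42570495605469)
[305.8 210.6] 81 [ 0.4151 -0.1327] long 20.6 ((415.4689025878906, -133.22561645507812), (29.14252281188965, 27.428922653198242), 17.80379295349121)
[144.4 282.7] 1975 [0.2171 0.3197] long 118.4 ((217.8260498046875, 319.6556396484375), (138.64813232421875, 142.14523315429688), 45.108001708984375)
```

View pics/k_scene.png

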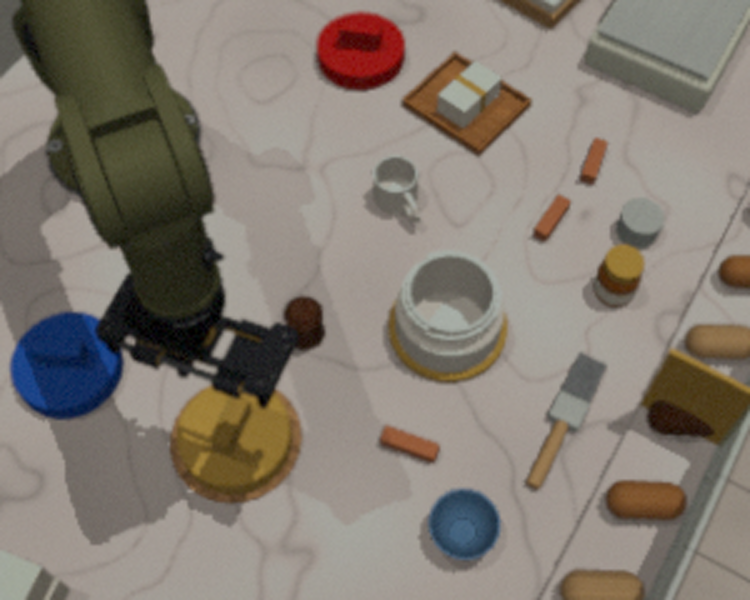

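View pics/k_top.png

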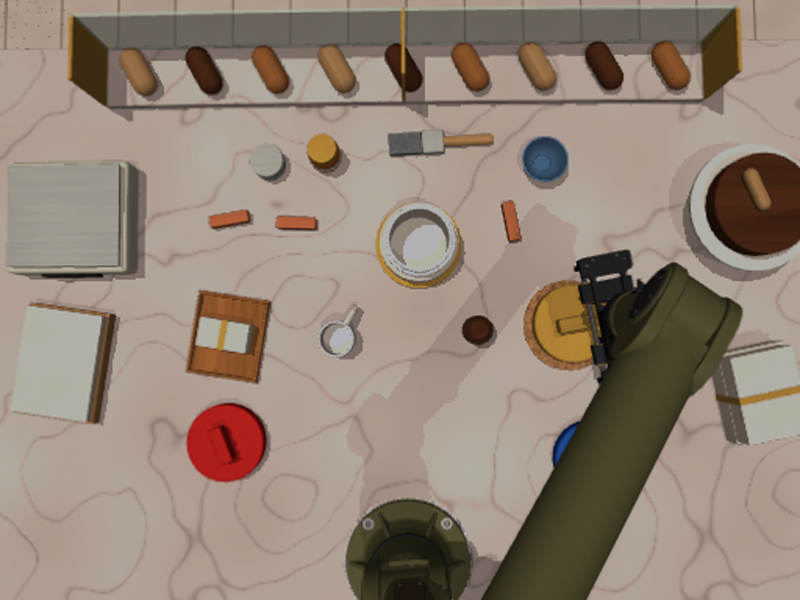

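```bash
python3 -c "
from h import *
st();goal(0.611,-0.194,0.12,-80)"
```

```text
t 18.63 pos [ 0.4262 -0.3008  0.1922] yawY 10.9 rv [1.993 2.413 0.006] q [-0.077  0.051  0.668  1.841 -0.036  1.249  0.792] F [-0.3  0.6  0.1] M [-0.08  0.06  0.02] g 0.599
row: [0.0704 0.2009 0.0739] [  0.19   0.77 -89.1 ] rows 12.4
```

{"name": "play_rows", "arguments": {"series": [60,0.07,0.2,0.06,0,0,91,60,0.07,0.2,0.06,0,0,91,60,0.07,0.2,0.06,0,0,91,60,0.07,0.2,0.06,0,0,91,60,0.07,0.2,0.06,0,0,91,60,0.07,0.2,0.06,0,0,91,60,0.07,0.2,0.06,0,0,91,60,0.07,0.2,0.06,0,0,91,60,0.07,0.2,0.06,0,0,91,60,0.07,0.2,0.06,0,0,91]}}

```text
time: 19.47
position: [0.6055, -0.1915, 0.1246]
tool_rot: [3.042, 0.785, -0.001]
ft_force: [0.4, -0.4, -0.1]
grip_width: 0.597
```

{"name": "play_rows", "arguments": {"series": [60,0,0,0,0,0,7,60,0,0,0,0,0,14,60,0,0,0,0,0,20,60,0,0,0,0,0,20,60,0,0,0,0,0,20]}}

```text
time: 19.88
position: [0.6055, -0.1914, 0.1249]
tool_rot: [3.131, 0.259, -0.001]
ft_force: [0.1, 0.4, 0.2]
grip_width: 0.601
```

```bash
python3 -c "
from h import *
st();goal(0.611,-0.194,0.005,-80)
d=get_image('wrist');save(d,'l_wrist')"
```

```text
t 19.88 pos [ 0.6055 -0.1914  0.1249] yawY -80.53 rv [ 3.131e+00  2.590e-01 -1.000e-03] q [-0.352  0.439  0.794  1.635 -0.33   1.207 -0.892] F [0.1 0.4 0.2] M [-0.08  0.13  0.04] g 0.601
row: [0.0051 0.0034 0.1199] [ 0.01  0.04 -0.53] rows 2.9
```

View pics/l_wrist.png

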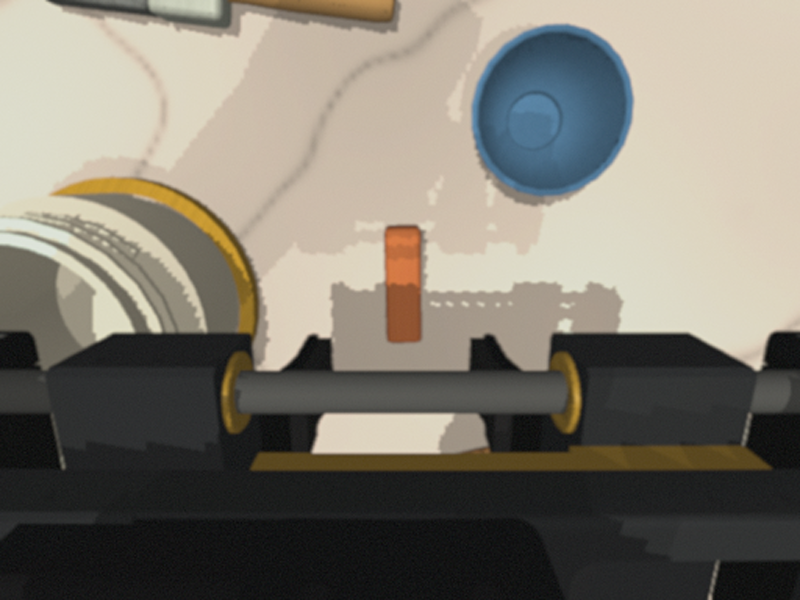

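{"name": "play_rows", "arguments": {"series": [60,0.005,0.003,0.03,0,0,-0.5,60,0.005,0.003,0.06,0,0,-0.5,60,0.005,0.003,0.09,0,0,-0.5,60,0.005,0.003,0.11,0,0,-0.5,60,0.005,0.003,0.119,0,0,-0.5,0,0.005,0.003,0.119,0,0,-0.5,0,0.005,0.003,0.119,0,0,-0.5,0,0.005,0.003,0.119,0,0,-0.5,0,0.005,0.003,0.119,0,0,-0.5,0,0.005,0.003,0.119,0,0,-0.5], "force": 30}}

```text
time: 20.77
position: [0.6121, -0.194, 0.008]
tool_rot: [3.13, 0.269, 0.004]
ft_force: [0.4, -0.4, -0.5]
grip_width: 0.303
```

{"name": "play_rows", "arguments": {"series": [0,0,0,0,0,0,0,0,0,0,0,0,0,0,0,0,0,0,0,0,0,0,0,0,0,0,0,0]}}

```text
time: 21.1
position: [0.6119, -0.1937, 0.0077]
tool_rot: [-3.13, -0.268, -0.003]
ft_force: [-0.5, 0.9, 5.4]
grip_width: 0.249
```

```bash
python3 -c "
from h import *
st();goal(0.5705,-0.028,0.17,-80)"
```

```text
t 21.1 pos [ 0.6119 -0.1937  0.0077] yawY -80.19 rv [-3.13e+00 -2.68e-01 -3.00e-03] q [-0.286  0.58   0.718  1.708 -0.438  1.019 -0.814] F [-0.5  0.9  5.4] M [ 0.22  0.28 -0.06] g 0.249
row: [-0.0123 -0.1703 -0.1624] [ 0.01 -0.11 -0.19] rows 5.7
```

{"name": "play_rows", "arguments": {"series": [0,0,0,-0.03,0,0,0,0,0,0,-0.07,0,0,0,0,0,0,-0.11,0,0,0,0,0,0,-0.145,0,0,0,0,-0.003,-0.03,-0.162,0,0,0,0,-0.006,-0.07,-0.162,0,0,0,0,-0.009,-0.11,-0.162,0,0,0,0,-0.012,-0.145,-0.162,0,0,0,0,-0.012,-0.158,-0.162,0,0,0,0,-0.012,-0.158,-0.162,0,0,0]}}

```text
time: 21.93
position: [0.5717, -0.0342, 0.168]
tool_rot: [-3.126, -0.28, 0.001]
ft_force: [-0.2, 0.8, -0.4]
grip_width: 0.246
```

{"name": "play_rows", "arguments": {"series": [0,0,0,0,0,0,0,0,0,0,0,0,0,0]}}

```text
time: 22.1
position: [0.5723, -0.0417, 0.1685]
tool_rot: [3.129, 0.266, 0.0]
ft_force: [-0.5, 0.4, -1.0]
grip_width: 0.25
```

```bash
python3 -c "
from h import *
st();goal(0.5724,-0.0393,0.042,-80)
d=get_image('wrist');save(d,'m_wrist')"
```

```text
t 22.1 pos [ 0.5723 -0.0417  0.1685] yawY -80.3 rv [3.129 0.266 0.   ] q [-0.662  0.238  0.795  1.742 -0.178  1.235 -1.223] F [-0.5  0.4 -1. ] M [-0.08  0.14 -0.05] g 0.25
row: [ 0.0005 -0.0025  0.1265] [ 0.06 -0.01 -0.3 ] rows 3.0
```

View pics/m_wrist.png

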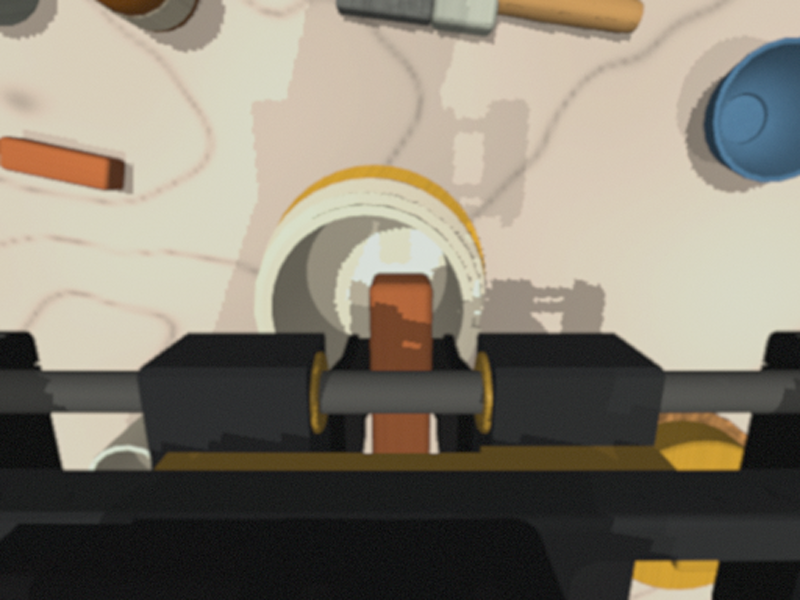

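{"name": "play_rows", "arguments": {"series": [0,0,-0.0035,0.02,0,0,0,0,0,-0.0035,0.05,0,0,0,0,0,-0.0035,0.08,0,0,0,0,0,-0.0035,0.105,0,0,0,0,0,-0.0035,0.12,0,0,0,0,0,-0.0035,0.126,0,0,0,0,0,-0.0035,0.126,0,0,0]}}

```text
time: 22.73
position: [0.5706, -0.0385, 0.041]
tool_rot: [3.129, 0.264, -0.005]
ft_force: [-0.1, 0.8, 0.4]
grip_width: 0.252
```

```bash
python3 -c "
from h import *
st();goal(0.5724,-0.0393,0.042,-80)"
```

```text
t 22.73 pos [ 0.5706 -0.0385  0.041 ] yawY -80.36 rv [ 3.129  0.264 -0.005] q [-0.601  0.39   0.739  1.865 -0.305  1.007 -1.135] F [-0.1  0.8  0.4] M [-0.09  0.12 -0.02] g 0.252
row: [ 0.0016  0.0011 -0.001 ] [ 0.06  0.18 -0.36] rows 0.1
```

{"name": "play_rows", "arguments": {"series": [38,0,0,0,0,0,0,38,0,0,0,0,0,0,38,0,0,0,0,0,0,38,0,0,-0.02,0,0,0,38,0,0,-0.06,0,0,0,38,0,0,-0.1,0,0,0,38,0,0,-0.13,0,0,0,60,0,0,-0.13,0,0,0]}}

```text
time: 23.4
position: [0.5765, -0.0374, 0.1806]
tool_rot: [-3.129, -0.267, -0.021]
ft_force: [1.6, -0.3, 1.1]
grip_width: 0.404
```

```bash
python3 - <<'E'
from h import *
st();goal(0.612,0.193,0.12,-2)
d=get_image('wrist');save(d,'n_wrist')
d=get_image('scene');save(d,'n_scene',(200,100,400,320),2.7)
d=get_image("top"); f=d["frame"]; hsv=cv2.cvtColor(f,cv2.COLOR_RGB2HSV)
H,S,V=[hsv[:,:,i].astype(int) for i in range(3)]
n,l,s,c=cv2.connectedComponentsWithStats(((H<12)&(S>110)&(V>60)).astype(np.uint8))
for i in range(1,n):
    if s[i,4]<60: continue
    ys,xs=np.where(l==i); w=p2w(d,np.c_[xs,ys],0.022)[:,:2]
    print(c[i].round(1),s[i,4],cv2.minAreaRect((w*1000).astype(np.float32)))
E
```

```text
t 23.4 pos [ 0.5765 -0.0374  0.1806] yawY -80.24 rv [-3.129 -0.267 -0.021] q [-0.676  0.225  0.802  1.73  -0.174  1.245 -1.233] F [ 1.6 -0.3  1.1] M [-0.08  0.05  0.03] g 0.404
row: [ 0.0732 -0.221   0.0615] [  0.54  -0.66 -78.23] rows 10.9
[387.3  39.6] 257 ((899.864990234375, -371.822509765625), (77.27616882324219, 29.998321533203125), 26.324050903320312)
[127.9  43. ] 249 ((898.8012084960938, 371.5000915527344), (78.48344421386719, 31.773820877075195), 30.052623748779297)
[252.1  35.5] 87 ((912.7132568359375, 17.07771110534668), (22.8500919342041, 38.03750991821289), 89.57638549804688)
[486.9 130.4] 2569 ((640.921630859375, -641.49267578125), (151.6269989013672, 180.36705017089844), 87.91606903076172)
[146.5 139.9] 212 ((618.3859252929688, 315.085205078125), (23.747983932495117, 72.32755279541016), 9.733757019042969)
[189.3 142.4] 208 ((611.0940551757812, 192.77293395996094), (70.94293975830078, 22.735565185546875), 89.42566680908203)
[144.6 282.7] 2017 ((216.93499755859375, 319.080810546875), (137.72018432617188, 142.93943786621094), 13.670479774475098)
```

View pics/n_scene.png

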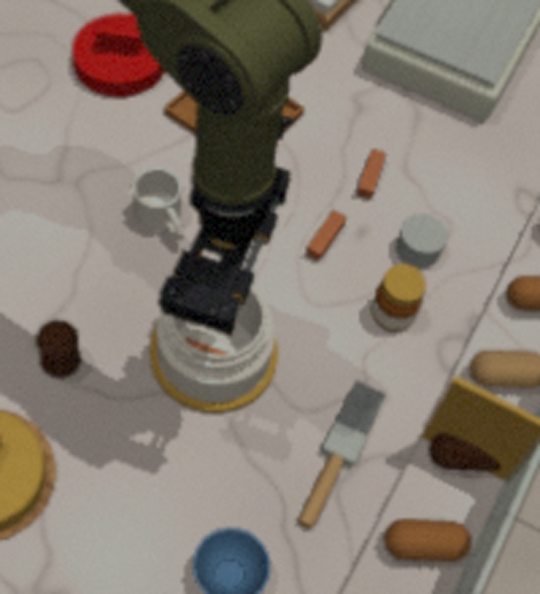

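{"name": "play_rows", "arguments": {"series": [50,0.075,-0.23,0.04,0,0,-79,50,0.075,-0.23,0.04,0,0,-79,50,0.075,-0.23,0.04,0,0,-79,50,0.075,-0.23,0.04,0,0,-79,50,0.075,-0.23,0.04,0,0,-79,50,0.075,-0.23,0.04,0,0,-79,50,0.075,-0.23,0.04,0,0,-79,50,0.075,-0.23,0.04,0,0,-79,50,0.075,-0.23,0.04,0,0,-79,50,0.075,-0.23,0.04,0,0,-79]}}

```text
time: 24.38
position: [0.6052, 0.2026, 0.1301]
tool_rot: [-2.374, -2.056, 0.006]
ft_force: [0.1, 0.4, -0.3]
grip_width: 0.498
```

{"name": "play_rows", "arguments": {"series": [50,0,0,0,0,0,-7,50,0,0,0,0,0,-8.5,50,0,0,0,0,0,-8.5,50,0,0,0,0,0,-8.5]}}

```text
time: 24.72
position: [0.606, 0.2025, 0.1315]
tool_rot: [-2.226, -2.216, 0.002]
ft_force: [-0.1, -0.1, 0.0]
grip_width: 0.499
```

```bash
python3 - <<'E'
from h import *
st();goal(0.612,0.203,0.010,-1.5)
d=get_image('wrist');save(d,'o_wrist')
E
```

```text
t 24.72 pos [0.606  0.2025 0.1315] yawY -0.26 rv [-2.226e+00 -2.216e+00  2.000e-03] q [-0.717  0.373  0.444  1.608 -0.169  1.2   -0.243] F [-0.1 -0.1  0. ] M [-0.11  0.08  0.02] g 0.499
row: [0.0006 0.0062 0.1214] [-0.09  0.03  1.24] rows 2.9
```

View pics/o_wrist.png

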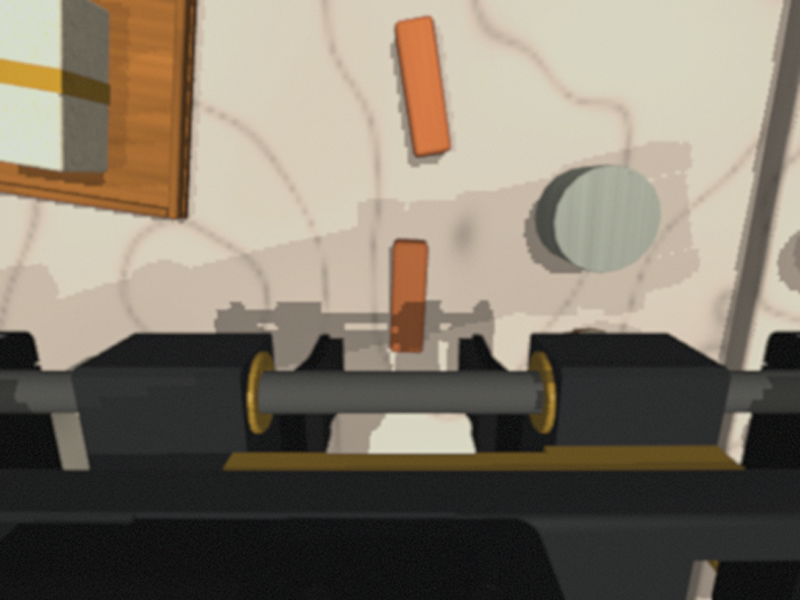

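{"name": "play_rows", "arguments": {"series": [50,0,0.006,0.03,0,0,1.5,50,0,0.006,0.06,0,0,1.5,50,0,0.006,0.09,0,0,1.5,50,0,0.006,0.112,0,0,1.5,50,0,0.006,0.121,0,0,1.5,0,0,0.006,0.121,0,0,1.5,0,0,0.006,0.121,0,0,1.5,0,0,0.006,0.121,0,0,1.5,0,0,0.006,0.121,0,0,1.5,0,0,0.006,0.121,0,0,1.5], "force": 40}}

```text
time: 25.6
position: [0.6138, 0.2032, 0.0134]
tool_rot: [2.252, 2.19, 0.005]
ft_force: [-0.9, -0.3, 3.3]
grip_width: 0.249
```

{"name": "play_rows", "arguments": {"series": [0,0,0,0,0,0,0,0,0,0,0,0,0,0,0,0,0,0,0,0,0]}}

```text
time: 25.85
position: [0.6138, 0.2033, 0.0134]
tool_rot: [2.251, 2.19, 0.005]
ft_force: [-1.5, -0.3, 6.8]
grip_width: 0.245
```

```bash
python3 - <<'E'
from h import *
st();goal(0.568,-0.016,0.18,-80)
E
```

```text
t 25.85 pos [0.6138 0.2033 0.0134] yawY -1.59 rv [2.251 2.19  0.005] q [-0.686  0.508  0.415  1.685 -0.237  0.995 -0.216] F [-1.5 -0.3  6.8] M [-0.1   0.25 -0.06] g 0.245
row: [-0.2202 -0.0393 -0.167 ] [ 7.000e-02 -1.800e-01  7.841e+01] rows 11.0
```

{"name": "play_rows", "arguments": {"series": [0,0,0,-0.03,0,0,0,0,0,0,-0.07,0,0,0,0,0,0,-0.11,0,0,7,0,0,0,-0.15,0,0,14,0,-0.03,-0.005,-0.167,0,0,21,0,-0.07,-0.011,-0.167,0,0,28,0,-0.11,-0.017,-0.167,0,0,35,0,-0.15,-0.024,-0.167,0,0,42,0,-0.19,-0.028,-0.167,0,0,49,0,-0.219,-0.03,-0.167,0,0,56]}}

```text
time: 26.68
position: [0.5753, -0.0197, 0.179]
tool_rot: [3.021, 0.862, 0.001]
ft_force: [0.4, -0.8, -0.4]
grip_width: 0.247
```

{"name": "play_rows", "arguments": {"series": [0,0,0,0,0,0,7,0,0,0,0,0,0,14,0,0,0,0,0,0,21,0,0,0,0,0,0,22.5,0,0,0,0,0,0,22.5,0,0,0,0,0,0,22.5]}}

```text
time: 27.18
position: [0.5764, -0.0152, 0.1785]
tool_rot: [-3.129, -0.273, -0.0]
ft_force: [-0.6, -0.2, -0.9]
grip_width: 0.241
```

```bash
python3 - <<'E'
from h import *
st();goal(0.578,-0.0145,0.046,-80)
d=get_image('wrist');save(d,'p_wrist')
E
```

```text
t 27.18 pos [ 0.5764 -0.0152  0.1785] yawY -80.02 rv [-3.129 -0.273 -0.   ] q [-0.686  0.232  0.771  1.723 -0.17   1.255 -1.272] F [-0.6 -0.2 -0.9] M [0.   0.15 0.04] g 0.241
row: [ 0.0017 -0.0004  0.1325] [-0.01 -0.01 -0.02] rows 3.2
```

View pics/p_wrist.png

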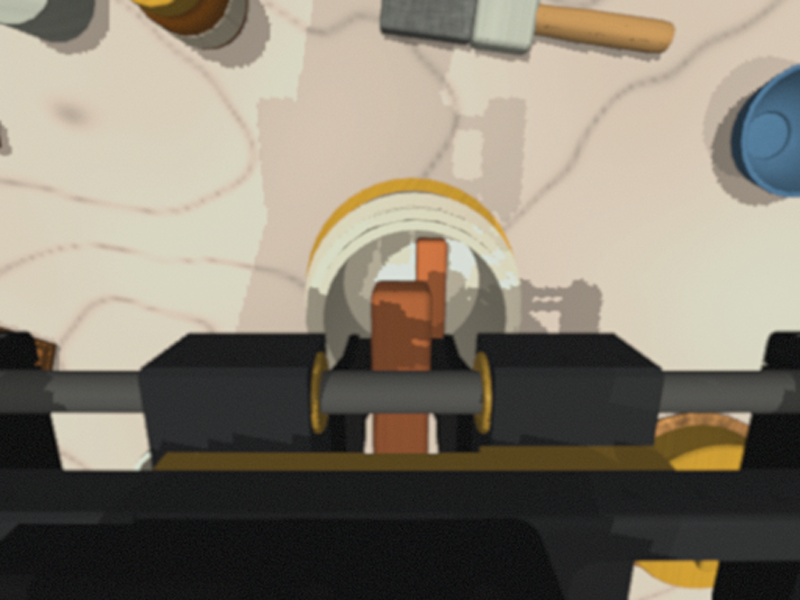

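{"name": "play_rows", "arguments": {"series": [0,0.0015,0,0.02,0,0,0,0,0.0015,0,0.05,0,0,0,0,0.0015,0,0.08,0,0,0,0,0.0015,0,0.105,0,0,0,0,0.0015,0,0.125,0,0,0,0,0.0015,0,0.132,0,0,0,0,0.0015,0,0.132,0,0,0]}}

```text
time: 27.82
position: [0.5765, -0.015, 0.0447]
tool_rot: [3.129, 0.272, -0.006]
ft_force: [0.6, 0.1, -0.2]
grip_width: 0.244
```

{"name": "play_rows", "arguments": {"series": [38,0,0,0,0,0,0,38,0,0,0,0,0,0,38,0,0,0,0,0,0,38,0,0,-0.02,0,0,0,38,0,0,-0.06,0,0,0,38,0,0,-0.1,0,0,0,38,0,0,-0.14,0,0,0,50,0,0,-0.14,0,0,0]}}

```text
time: 28.48
position: [0.5834, -0.0159, 0.1962]
tool_rot: [-3.128, -0.27, -0.025]
ft_force: [2.1, -0.8, 0.1]
grip_width: 0.407
```

```bash
python3 - <<'E'
from h import *
st();goal(0.6185,0.315,0.10,9.5)
d=get_image('wrist');save(d,'q_wrist')
d=get_image("top"); f=d["frame"]; hsv=cv2.cvtColor(f,cv2.COLOR_RGB2HSV)
H,S,V=[hsv[:,:,i].astype(int) for i in range(3)]
n,l,s,c=cv2.connectedComponentsWithStats(((H<12)&(S>110)&(V>60)).astype(np.uint8))
for i in range(1,n):
    if s[i,4]<60: continue
    ys,xs=np.where(l==i); w=p2w(d,np.c_[xs,ys],0.022)[:,:2]
    print(c[i].round(1),s[i,4],cv2.minAreaRect((w*1000).astype(np.float32)))
E
```

```text
t 28.48 pos [ 0.5834 -0.0159  0.1962] yawY -80.12 rv [-3.128 -0.27  -0.025] q [-0.693  0.222  0.782  1.697 -0.167  1.274 -1.275] F [ 2.1 -0.8  0.1] M [-0.12 -0.02 -0.  ] g 0.407
row: [ 0.0898 -0.32    0.0977] [  0.71  -0.73 -89.62] rows 12.5
[387.3  39.7] 258 ((899.864990234375, -371.822509765625), (77.27616882324219, 29.998321533203125), 26.324050903320312)
[128.  43.] 246 ((898.9017944335938, 371.3262939453125), (78.48344421386719, 31.37225914001465), 30.052623748779297)
[252.2  35.4] 86 ((911.2566528320312, 17.08847999572754), (22.8500919342041, 40.95085525512695), 89.57638549804688)
[486.9 130.4] 2564 ((640.878662109375, -641.490234375), (151.6238555908203, 180.45132446289062), 87.9183120727539)
[146.5 139.9] 212 ((618.3859252929688, 315.085205078125), (23.747983932495117, 72.32755279541016), 9.733757019042969)
[144.6 282.7] 2018 ((216.93499755859375, 319.080810546875), (137.72018432617188, 142.93943786621094), 13.670479774475098)
```

View pics/q_wrist.png

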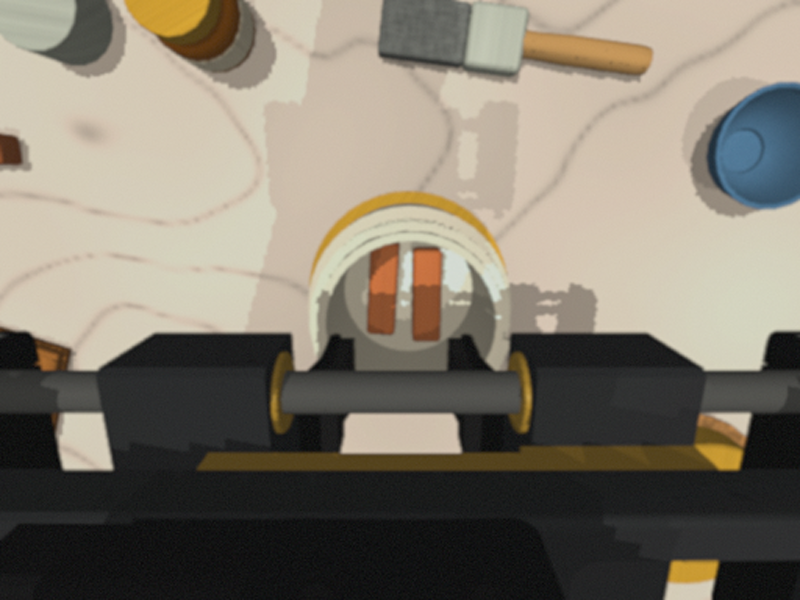

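{"name": "play_rows", "arguments": {"series": [50,0.08,-0.32,0.05,0,0,-89.5,50,0.08,-0.32,0.05,0,0,-89.5,50,0.08,-0.32,0.05,0,0,-89.5,50,0.08,-0.32,0.05,0,0,-89.5,50,0.08,-0.32,0.05,0,0,-89.5,50,0.08,-0.32,0.05,0,0,-89.5,50,0.08,-0.32,0.05,0,0,-89.5,50,0.08,-0.32,0.05,0,0,-89.5,50,0.08,-0.32,0.05,0,0,-89.5,50,0.08,-0.32,0.05,0,0,-89.5]}}

```text
time: 29.42
position: [0.599, 0.3183, 0.1334]
tool_rot: [-2.365, -2.065, 0.006]
ft_force: [-0.1, -1.3, 0.4]
grip_width: 0.506
```

{"name": "play_rows", "arguments": {"series": [50,0,0,0,0,0,-7,50,0,0,0,0,0,-14,50,0,0,0,0,0,-18,50,0,0,0,0,0,-18,50,0,0,0,0,0,-18]}}

```text
time: 29.83
position: [0.6012, 0.3136, 0.1354]
tool_rot: [-2.032, -2.395, 0.002]
ft_force: [-0.0, 0.3, 0.4]
grip_width: 0.496
```

```bash
python3 - <<'E'
from h import *
st();goal(0.619,0.3155,0.008,9.5)
d=get_image('wrist');save(d,'r_wrist')
E
```

```text
t 29.83 pos [0.6012 0.3136 0.1354] yawY 9.4 rv [-2.032e+00 -2.395e+00  2.000e-03] q [-0.789  0.443  0.36   1.494 -0.161  1.235 -0.244] F [-0.   0.3  0.4] M [-0.03  0.03 -0.01] g 0.496
row: [-0.001   0.0181  0.1274] [-0.09  0.02 -0.1 ] rows 3.1
```

View pics/r_wrist.png

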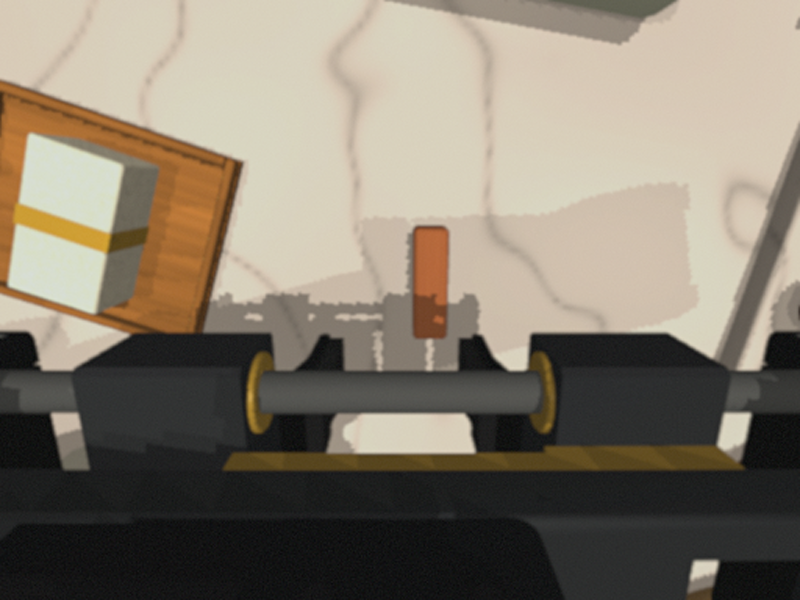

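{"name": "play_rows", "arguments": {"series": [50,-0.001,0.018,0.03,0,0,0,50,-0.001,0.018,0.06,0,0,0,50,-0.001,0.018,0.09,0,0,0,50,-0.001,0.018,0.115,0,0,0,50,-0.001,0.018,0.127,0,0,0,0,-0.001,0.018,0.128,0,0,0,0,-0.001,0.018,0.128,0,0,0,0,-0.001,0.018,0.128,0,0,0,0,-0.001,0.018,0.128,0,0,0,0,-0.001,0.018,0.128,0,0,0]}}

```text
time: 30.72
position: [0.621, 0.3167, 0.0109]
tool_rot: [2.029, 2.397, 0.006]
ft_force: [-0.7, -0.2, 3.4]
grip_width: 0.247
```

{"name": "play_rows", "arguments": {"series": [0,0,0,0,0,0,0,0,0,0,0,0,0,0,0,0,0,0,0,0,0]}}

```text
time: 30.97
position: [0.621, 0.3167, 0.0108]
tool_rot: [2.029, 2.397, 0.006]
ft_force: [-1.1, -0.9, 6.5]
grip_width: 0.247
```

```bash
python3 - <<'E'
from h import *
st();goal(0.5703,-0.0275,0.18,9.5);goal(0.5703,-0.0275,0.18,-80)
E
```

```text
t 30.97 pos [0.621  0.3167 0.0108] yawY 9.53 rv [2.029 2.397 0.006] q [-0.753  0.594  0.332  1.544 -0.214  1.037 -0.198] F [-1.1 -0.9  6.5] M [-0.19  0.17 -0.03] g 0.247
row: [-0.3308 -0.1064 -0.17  ] [ 0.19 -0.08  0.03] rows 9.3
row: [-0.3308 -0.1064 -0.17  ] [ 0.09 -0.22 89.53] rows 12.5
```

{"name": "play_rows", "arguments": {"series": [0,0,0,-0.03,0,0,0,0,0,0,-0.07,0,0,0,0,0,0,-0.11,0,0,0,0,0,0,-0.15,0,0,0,0,-0.03,-0.01,-0.17,0,0,0,0,-0.068,-0.022,-0.17,0,0,0,0,-0.106,-0.034,-0.17,0,0,0,0,-0.144,-0.046,-0.17,0,0,0,0,-0.182,-0.058,-0.17,0,0,0,0,-0.22,-0.071,-0.17,0,0,0]}}

```text
time: 31.8
position: [0.5854, 0.0854, 0.1788]
tool_rot: [2.029, 2.398, 0.001]
ft_force: [1.2, -0.8, -0.5]
grip_width: 0.253
```

{"name": "play_rows", "arguments": {"series": [0,-0.038,-0.012,0,0,0,0,0,-0.076,-0.024,0,0,0,0,0,-0.1,-0.032,0,0,0,0,0,-0.111,-0.036,0,0,0,0,0,-0.111,-0.036,0,0,0,0,0,-0.111,-0.036,0,0,0,0,0,-0.111,-0.036,0,0,0,0]}}

```text
time: 32.38
position: [0.5693, -0.0252, 0.1783]
tool_rot: [-2.025, -2.401, -0.002]
ft_force: [-0.7, -0.2, -1.1]
grip_width: 0.246
```

```bash
python3 - <<'E'
from h import *
st();goal(0.5703,-0.0275,0.044,9.5)
d=get_image('wrist');save(d,'s_wrist')
E
```

```text
t 32.38 pos [ 0.5693 -0.0252  0.1783] yawY 9.72 rv [-2.025e+00 -2.401e+00 -2.000e-03] q [-0.472  0.188  0.531  1.733 -0.102  1.247  0.254] F [-0.7 -0.2 -1.1] M [-0.03 -0.02  0.05] g 0.246
row: [-0.0026  0.0006  0.1343] [ 0.02 -0.08  0.22] rows 3.2
```

View pics/s_wrist.png

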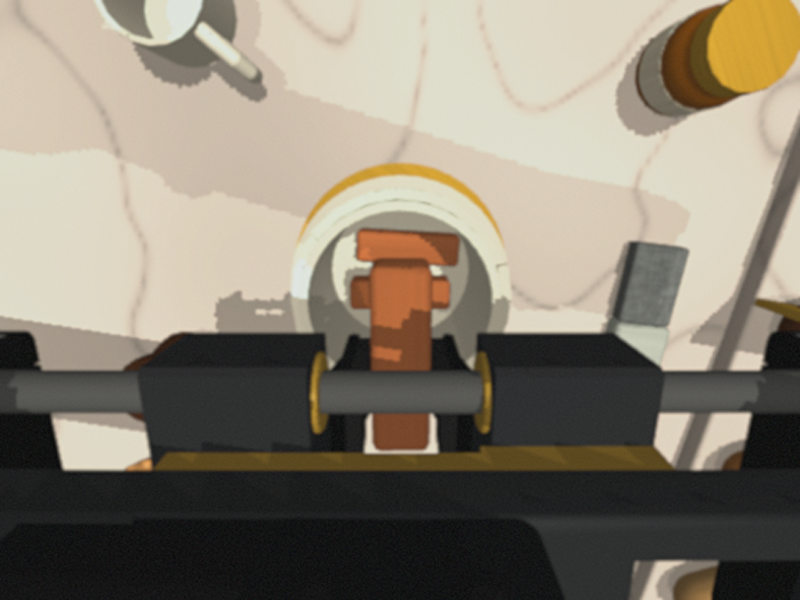

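{"name": "play_rows", "arguments": {"series": [0,-0.0025,0,0.02,0,0,0,0,-0.0025,0,0.05,0,0,0,0,-0.0025,0,0.08,0,0,0,0,-0.0025,0,0.105,0,0,0,0,-0.0025,0,0.125,0,0,0,0,-0.0025,0,0.134,0,0,0,0,-0.0025,0,0.134,0,0,0]}}

```text
time: 33.02
position: [0.5677, -0.0288, 0.042]
tool_rot: [-2.024, -2.398, 0.005]
ft_force: [-0.8, -1.1, 0.1]
grip_width: 0.248
```

{"name": "play_rows", "arguments": {"series": [38,0,0,0,0,0,0,38,0,0,0,0,0,0,38,0,0,0,0,0,0,38,0,0,-0.02,0,0,0,38,0,0,-0.06,0,0,0,38,0,0,-0.1,0,0,0,38,0,0,-0.14,0,0,0,60,0,0,-0.14,0,0,0,60,0,0,-0.14,0,0,0]}}

```text
time: 33.77
position: [0.5718, -0.0308, 0.1889]
tool_rot: [2.026, 2.394, 0.011]
ft_force: [-0.5, 0.2, -0.6]
grip_width: 0.466
```

```bash
python3 - <<'E'
from h import *
st();goal(0.423,-0.298,0.18,10.9)
d=get_image('wrist');save(d,'t_wrist')
d=get_image('scene');save(d,'t_scene')
E
```

```text
t 33.77 pos [ 0.5718 -0.0308  0.1889] yawY 9.52 rv [2.026 2.394 0.011] q [-0.472  0.18   0.542  1.72  -0.099  1.259  0.258] F [-0.5  0.2 -0.6] M [-0.07  0.09  0.05] g 0.466
row: [-0.2389 -0.1911  0.0072] [ 0.49 -0.   -1.38] rows 7.3
```

View pics/t_wrist.png

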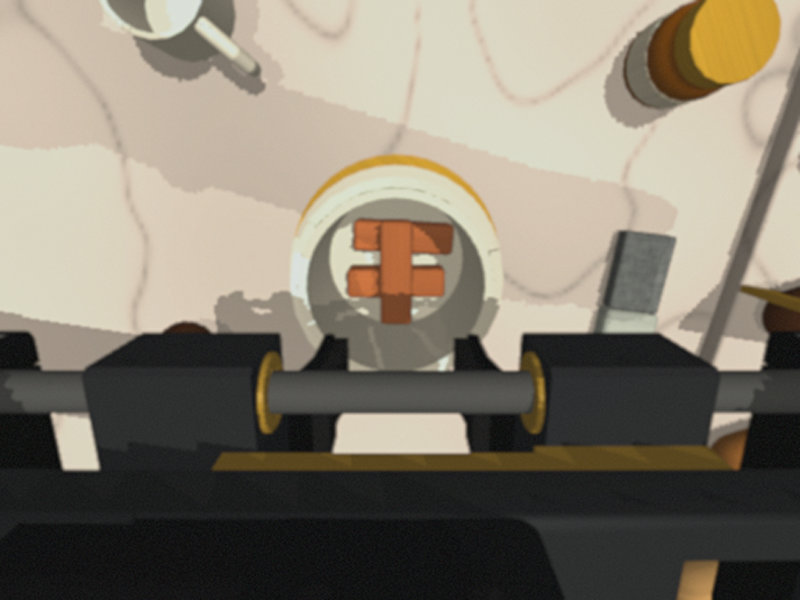

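View pics/t_scene.png

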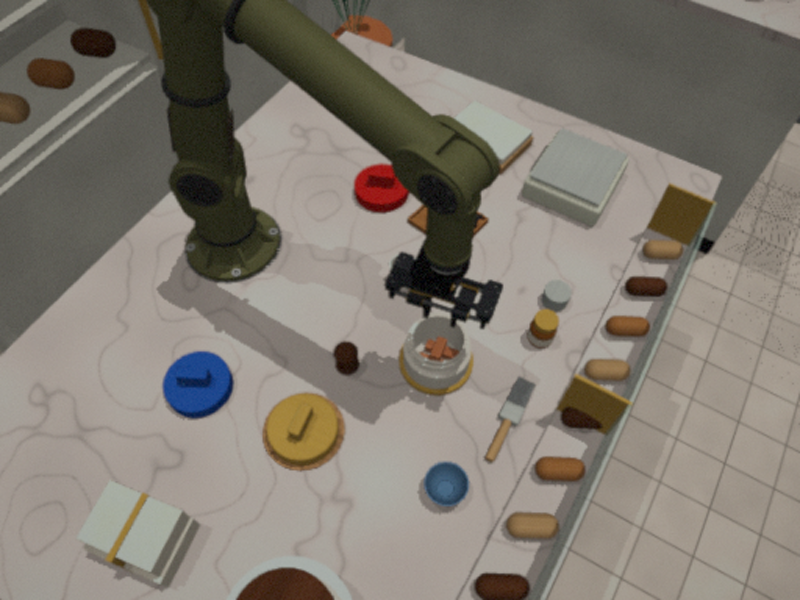

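```bash
python3 - <<'E'
from h import *
d=get_image("top");save(d,'u_top',(325,170,405,250),7)
E
```

```text
(no output)
```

View pics/u_top.png

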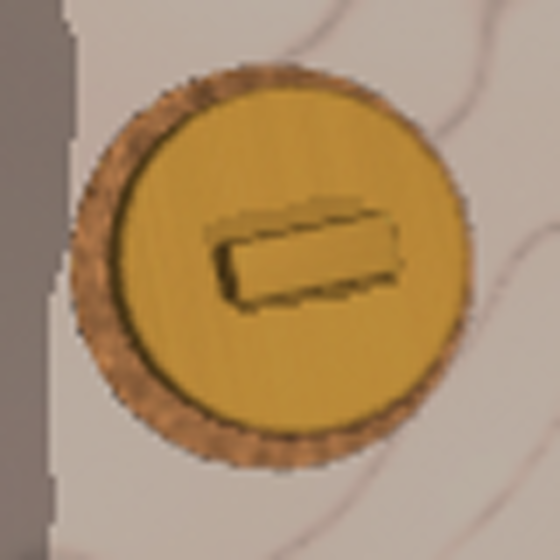

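```bash
python3 - <<'E'
from h import *
d=get_image("top")
c=np.array([[230,243],[390,212],[402,276],[240,306]])/7+np.array([325,170])-.43
w=p2w(d,c,0.072); print(w.round(4)[:,:2],w.mean(0).round(4))
e=(w[0]-w[1]+w[3]-w[2]);print("long",np.degrees(np.arctan2(e[1],e[0])),np.linalg.norm(w[0]-w[1]),np.linalg.norm(w[1]-w[2]))
l=np.array([[115,260],[293,86],[470,260],[293,433]])/7+np.array([325,170])-.43
print(p2w(d,l,0.036).mean(0))
st();goal(0.423,-0.298,0.15,10.9)
E
```

```text
[[ 0.4307 -0.2673]
 [ 0.4422 -0.3291]
 [ 0.4175 -0.3333]
 [ 0.4065 -0.2707]] [ 0.4242 -0.3001  0.072 ]
long 100.2263814542627 0.06291993880638377 0.025013450414747826
[ 0.4246687  -0.29921875  0.036     ]
t 33.97 pos [ 0.5684 -0.0306  0.1833] yawY 9.54 rv [-2.028e+00 -2.397e+00  2.000e-03] q [-0.472  0.185  0.54   1.727 -0.1    1.259  0.259] F [-0.4 -0.1  0.3] M [-0.07  0.02  0.  ] g 0.576
row: [-0.2397 -0.1876  0.0336] [-0.11 -0.02 -1.36] rows 7.3
```

{"name": "play_rows", "arguments": {"series": [60,-0.24,-0.188,0.033,0,0,-1,60,-0.24,-0.188,0.033,0,0,-1,60,-0.24,-0.188,0.033,0,0,-1,60,-0.24,-0.188,0.033,0,0,-1,60,-0.24,-0.188,0.033,0,0,-1,60,-0.24,-0.188,0.033,0,0,-1,60,-0.24,-0.188,0.033,0,0,-1,60,-0.24,-0.188,0.033,0,0,-1,60,-0.24,-0.188,0.033,0,0,-1,60,-0.24,-0.188,0.033,0,0,-1]}}

```text
time: 34.8
position: [0.4225, -0.2987, 0.1504]
tool_rot: [-2.01, -2.412, 0.001]
ft_force: [1.6, 0.8, -0.2]
grip_width: 0.599
```

```bash
python3 - <<'E'
from h import *
st();goal(0.4238,-0.2985,0.045,10.6)
d=get_image('wrist');save(d,'v_wrist')
st();goal(0.4238,-0.2985,0.045,10.6)
E
```

```text
t 34.8 pos [ 0.4225 -0.2987  0.1504] yawY 10.37 rv [-2.010e+00 -2.412e+00  1.000e-03] q [-0.157  0.1    0.768  1.893 -0.075  1.18   0.818] F [ 1.6  0.8 -0.2] M [-0.03 -0.05 -0.05] g 0.599
row: [-0.0002  0.0015  0.1053] [-0.09 -0.08 -0.23] rows 2.5
t 34.85 pos [ 0.4236 -0.2975  0.1505] yawY 10.54 rv [-2.007 -2.415 -0.   ] q [-0.158  0.1    0.766  1.893 -0.075  1.18   0.818] F [0.1 0.4 0.3] M [0.01 0.05 0.01] g 0.6
row: [-0.0012  0.0002  0.1055] [-0.06 -0.08 -0.06] rows 2.5
```

View pics/v_wrist.png

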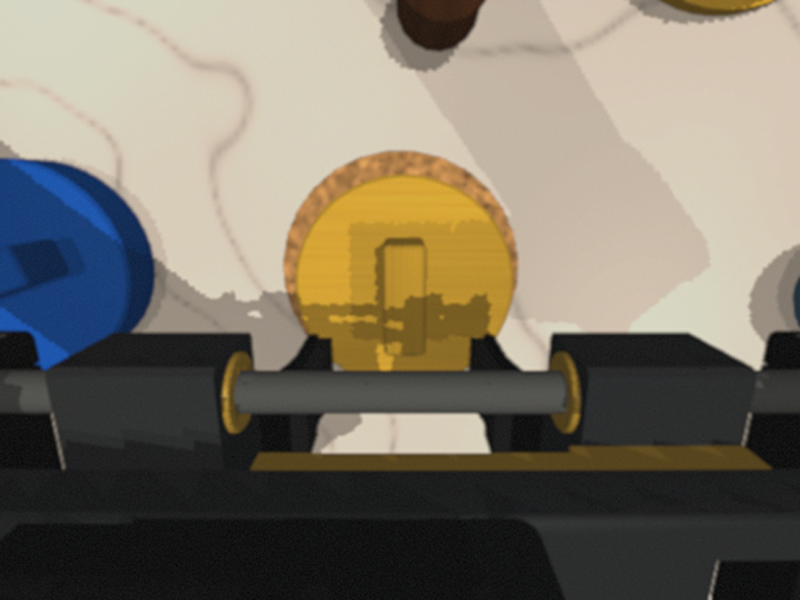

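{"name": "play_rows", "arguments": {"series": [60,-0.001,0,0.03,0,0,0,60,-0.001,0,0.06,0,0,0,60,-0.001,0,0.09,0,0,0,60,-0.001,0,0.105,0,0,0,0,-0.001,0,0.105,0,0,0,0,-0.001,0,0.105,0,0,0,0,-0.001,0,0.105,0,0,0,0,-0.001,0,0.105,0,0,0,0,-0.001,0,0.105,0,0,0,0,-0.001,0,0.105,0,0,0], "force": 45}}

```text
time: 35.68
position: [0.4248, -0.2997, 0.0477]
tool_rot: [2.006, 2.415, 0.002]
ft_force: [0.2, 0.1, 4.3]
grip_width: 0.272
```

{"name": "play_rows", "arguments": {"series": [0,0,0,0,0,0,0,0,0,0,0,0,0,0,0,0,0,0,0,0,0]}}

```text
time: 35.93
position: [0.4248, -0.2997, 0.0477]
tool_rot: [2.007, 2.415, 0.002]
ft_force: [0.4, 1.5, 7.1]
grip_width: 0.272
```

```bash
python3 - <<'E'
from h import *
st();goal(0.5703,-0.0275,0.20,97)
E
```

```text
t 35.93 pos [ 0.4248 -0.2997  0.0477] yawY 10.54 rv [2.007e+00 2.415e+00 2.000e-03] q [-0.104  0.253  0.747  1.989 -0.208  0.973  0.929] F [0.4 1.5 7.1] M [0.11 0.21 0.04] g 0.272
row: [ 0.2409  0.1931 -0.1521] [ 7.000e-02  1.200e-01 -8.646e+01] rows 12.1
```

{"name": "play_rows", "arguments": {"series": [0,0,0,-0.03,0,0,0,0,0,0,-0.07,0,0,0,0,0,0,-0.11,0,0,-3,0,0,0,-0.15,0,0,-9,0,0.024,0.019,-0.155,0,0,-15,0,0.05,0.04,-0.155,0,0,-22,0,0.075,0.06,-0.155,0,0,-29,0,0.1,0.08,-0.155,0,0,-36,0,0.125,0.1,-0.155,0,0,-43,0,0.15,0.12,-0.155,0,0,-50]}}

```text
time: 36.77
position: [0.5143, -0.1286, 0.2011]
tool_rot: [-0.79, -3.04, -0.001]
ft_force: [0.9, -0.8, -2.6]
grip_width: 0.27
```

```bash
python3 - <<'E'
from h import *
st();goal(0.5725,-0.0272,0.20,97)
E
```

```text
t 36.77 pos [ 0.5143 -0.1286  0.2011] yawY 60.86 rv [-7.90e-01 -3.04e+00 -1.00e-03] q [-0.351  0.077  0.577  1.796 -0.044  1.282  1.3  ] F [ 0.9 -0.8 -2.6] M [-0.08 -0.11 -0.07] g 0.27
row: [-0.0014  0.1169  0.0011] [ 2.000e-02 -4.000e-02 -3.614e+01] rows 5.0
```

{"name": "play_rows", "arguments": {"series": [0,0,0.03,0,0,0,-7,0,0,0.06,0,0,0,-14,0,0,0.09,0,0,0,-21,0,0,0.11,0,0,0,-28,0,-0.001,0.115,0,0,0,-35,0,-0.001,0.115,0,0,0,-36,0,-0.001,0.115,0,0,0,-36,0,-0.001,0.115,0,0,0,-36,0,-0.001,0.115,0,0,0,-36]}}

```text
time: 37.52
position: [0.5712, -0.0319, 0.2014]
tool_rot: [0.172, -3.137, 0.0]
ft_force: [-0.4, 0.1, -2.9]
grip_width: 0.27
```

```bash
python3 - <<'E'
from h import *
st();goal(0.5725,-0.0272,0.145,97)
d=get_image('wrist');save(d,'w_wrist')
d=get_image('scene');save(d,'w_scene',(220,150,340,270),5)
E
```

```text
t 37.52 pos [ 0.5712 -0.0319  0.2014] yawY 96.28 rv [ 0.172 -3.137  0.   ] q [-0.404  0.173  0.465  1.695 -0.08   1.293  1.758] F [-0.4  0.1 -2.9] M [-0.04 -0.02 -0.02] g 0.27
row: [-0.0018  0.0046  0.0564] [-0.01 -0.02 -0.72] rows 1.4
```

View pics/w_wrist.png

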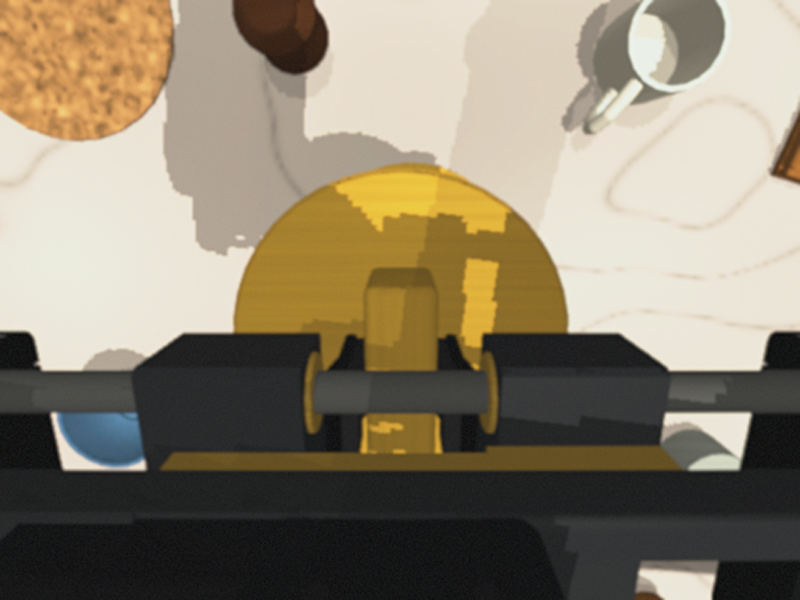

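View pics/w_scene.png

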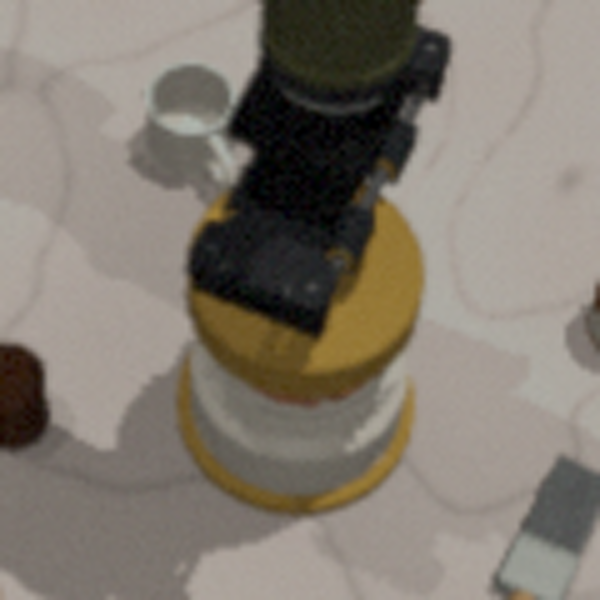

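```bash
python3 - <<'E'
from h import *
d=get_image("wrist"); s=st()
p=np.array([[234,322],[245,268],[280,215],[320,185],[400,163],[480,182],[523,215],[556,265],[568,322]])/800*512-.2
w=p2w(d,p,s["position"][2]-0.0437+0.032)[:,:2]
A=np.c_[2*w,np.ones(len(w))];q=np.linalg.lstsq(A,(w**2).sum(1),rcond=None)[0];print("lid top",q[:2],np.sqrt(q[2]+q[:2]@q[:2]), "rel TCP",q[:2]-s["position"][:2])
# same for jar in t_wrist? use ring in top image earlier
goal(0.5725,-0.0272,0.145,97)
E
```

```text
t 37.67 pos [ 0.5716 -0.0313  0.2016] yawY 96.4 rv [-0.175  3.136  0.   ] q [-0.404  0.173  0.464  1.695 -0.08   1.292  1.759] F [-0.4  0.1 -2.8] M [ 0.05 -0.01 -0.09] g 0.27
lid top [ 0.56532868 -0.03190113] 0.06720703777762385 rel TCP [-0.00622772 -0.00062589]
row: [-0.0014  0.0039  0.0566] [ 0.01  0.02 -0.6 ] rows 1.4
```

{"name": "play_rows", "arguments": {"series": [0,-0.002,0.004,0.015,0,0,-0.5,0,-0.002,0.004,0.03,0,0,-0.5,0,-0.002,0.004,0.045,0,0,-0.5,0,-0.002,0.004,0.052,0,0,-0.5,0,-0.002,0.004,0.052,0,0,-0.5,0,-0.002,0.004,0.052,0,0,-0.5]}}

```text
time: 38.17
position: [0.5733, -0.0265, 0.1496]
tool_rot: [0.192, -3.136, 0.0]
ft_force: [1.3, 0.5, -2.0]
grip_width: 0.267
```

```bash
python3 - <<'E'
from h import *
st();goal(0.5735,-0.027,0.145,97)
E
```

```text
t 38.17 pos [ 0.5733 -0.0265  0.1496] yawY 96.99 rv [ 0.192 -3.136  0.   ] q [-0.4    0.216  0.456  1.755 -0.102  1.194  1.777] F [ 1.3  0.5 -2. ] M [ 0.05 -0.08 -0.02] g 0.267
row: [-0.0001 -0.0005  0.0046] [-0.   -0.01 -0.01] rows 0.1
```

{"name": "play_rows", "arguments": {"series": [0,0,0,0.003,0,0,0,0,0,0,0.006,0,0,0,0,0,0,0.009,0,0,0,0,0,0,0.012,0,0,0,0,0,0,0.012,0,0,0]}}

```text
time: 38.58
position: [0.573, -0.026, 0.1369]
tool_rot: [0.193, -3.135, -0.0]
ft_force: [-0.8, 0.8, -3.0]
grip_width: 0.274
```

{"name": "play_rows", "arguments": {"series": [0,0,0,0.0015,0,0,0,0,0,0,0.003,0,0,0,0,0,0,0.0045,0,0,0,0,0,0,0.0045,0,0,0,0,0,0,0.0045,0,0,0]}}

```text
time: 39.0
position: [0.5731, -0.0259, 0.1326]
tool_rot: [0.193, -3.135, -0.001]
ft_force: [0.1, 1.7, -2.6]
grip_width: 0.274
```

{"name": "play_rows", "arguments": {"series": [0,0,0,0.001,0,0,0,0,0,0,0.002,0,0,0,0,0,0,0.002,0,0,0,0,0,0,0.002,0,0,0]}}

```text
time: 39.33
position: [0.5732, -0.0259, 0.1311]
tool_rot: [0.193, -3.135, -0.001]
ft_force: [-2.5, 2.2, 0.8]
grip_width: 0.272
```

```bash
python3 - <<'E'
from h import *
st()
E
```

```text
t 39.33 pos [ 0.5732 -0.0259  0.1311] yawY 97.04 rv [ 1.930e-01 -3.135e+00 -1.000e-03] q [-0.397  0.233  0.454  1.775 -0.111  1.158  1.785] F [-2.5  2.2  0.8] M [ 0.58  0.72 -0.01] g 0.272
```

{"name": "play_rows", "arguments": {"series": [0,0,0,0.0005,0,0,6,0,0,0,0.001,0,0,12,0,0,0,0.0015,0,0,18,0,0,0,0.002,0,0,24,0,0,0,0.0025,0,0,30,0,0,0,0.0025,0,0,30]}}

```text
time: 39.83
position: [0.5734, -0.0265, 0.1286]
tool_rot: [0.63, 3.077, -0.0]
ft_force: [-1.5, 0.8, -0.2]
grip_width: 0.272
```

```bash
python3 - <<'E'
from h import *
st()
E
```

```text
t 39.83 pos [ 0.5734 -0.0265  0.1286] yawY 66.85 rv [ 0.63   3.077 -0.   ] q [-0.451  0.241  0.518  1.78  -0.13   1.154  1.274] F [-1.5  0.8 -0.2] M [ 0.4   0.55 -0.16] g 0.272
```

{"name": "play_rows", "arguments": {"series": [0,0.0001,-0.0007,0.0005,0,0,6,0,0.0002,-0.0013,0.001,0,0,12,0,0.0003,-0.0019,0.0015,0,0,18,0,0.0004,-0.0024,0.002,0,0,24,0,0.0005,-0.0028,0.0025,0,0,30,0,0.0007,-0.0032,0.003,0,0,36,0,0.0009,-0.0036,0.0035,0,0,42,0,0.001,-0.004,0.004,0,0,48,0,0.0012,-0.0042,0.0045,0,0,54,0,0.0013,-0.0045,0.005,0,0,60]}}

```text
time: 40.67
position: [0.57, -0.0296, 0.1235]
tool_rot: [-2.081, -2.352, 0.001]
ft_force: [-3.0, 1.5, 0.3]
grip_width: 0.269
```

```bash
python3 - <<'E'
from h import *
st();goal(0.5674,-0.029,0.1186,-53)
E
```

```text
t 40.67 pos [ 0.57   -0.0296  0.1235] yawY 6.99 rv [-2.081e+00 -2.352e+00  1.000e-03] q [-0.565  0.257  0.659  1.796 -0.172  1.147  0.271] F [-3.   1.5  0.3] M [0.47 1.   0.3 ] g 0.269
row: [ 0.0009 -0.0025  0.0049] [-5.000e-02  1.000e-02  5.999e+01] rows 8.4
```

{"name": "play_rows", "arguments": {"series": [0,0,-0.0003,0.0005,0,0,6,0,0,-0.0006,0.001,0,0,12,0,0.0001,-0.001,0.0015,0,0,18,0,0.0002,-0.0013,0.002,0,0,24,0,0.0003,-0.0016,0.0025,0,0,30,0,0.0004,-0.0018,0.003,0,0,36,0,0.0005,-0.002,0.0035,0,0,42,0,0.0007,-0.0022,0.004,0,0,48,0,0.0009,-0.0024,0.0045,0,0,54,0,0.0009,-0.0025,0.005,0,0,60]}}

```text
time: 41.5
position: [0.5674, -0.0284, 0.1186]
tool_rot: [-2.978, -0.997, 0.001]
ft_force: [-4.3, 2.5, 1.8]
grip_width: 0.272
```

```bash
python3 - <<'E'
from h import *
st();goal(0.5668,-0.0277,0.117,-73)
E
```

```text
t 41.5 pos [ 0.5674 -0.0284  0.1186] yawY -52.98 rv [-2.978e+00 -9.970e-01  1.000e-03] q [-0.699  0.286  0.82   1.811 -0.23   1.144 -0.728] F [-4.3  2.5  1.8] M [0.66 1.3  0.41] g 0.272
row: [-0.0001 -0.0009  0.0016] [-0.08  0.03 20.02] rows 2.8
```

{"name": "play_rows", "arguments": {"series": [0,0,-0.0003,0.0004,0,0,5,0,0,-0.0005,0.0008,0,0,10,0,0,-0.0005,0.0008,0,0,10]}}

```text
time: 41.75
position: [0.5674, -0.0275, 0.1179]
tool_rot: [-3.052, -0.736, -0.0]
ft_force: [-2.4, 5.4, 0.9]
grip_width: 0.272
```

```bash
python3 - <<'E'
from h import *
st()
E
```

```text
t 41.75 pos [ 0.5674 -0.0275  0.1179] yawY -62.89 rv [-3.052 -0.736 -0.   ] q [-0.724  0.294  0.849  1.813 -0.243  1.143 -0.891] F [-2.4  5.4  0.9] M [ 0.93  0.77 -0.22] g 0.272
```

{"name": "play_rows", "arguments": {"series": [0,0,-0.0001,0.0004,0,0,5,0,0,-0.0002,0.0008,0,0,10,0,0,-0.0002,0.0008,0,0,10]}}

```text
time: 42.0
position: [0.5675, -0.0269, 0.1178]
tool_rot: [-3.104, -0.47, 0.0]
ft_force: [-5.3, 4.9, 7.2]
grip_width: 0.273
```

```bash
python3 - <<'E'
from h import *
st()
E
```

```text
t 42.0 pos [ 0.5675 -0.0269  0.1178] yawY -72.77 rv [-3.104 -0.47   0.   ] q [-0.748  0.302  0.88   1.814 -0.256  1.145 -1.053] F [-5.3  4.9  7.2] M [ 0.88  1.38 -0.02] g 0.273
```

{"name": "play_rows", "arguments": {"series": [0,0,0,0,0,0,4,0,0,0,0,0,0,8,0,0,0,0,0,0,8]}}

```text
time: 42.25
position: [0.5676, -0.0264, 0.1178]
tool_rot: [-3.128, -0.254, 0.0]
ft_force: [-5.2, 5.8, 7.3]
grip_width: 0.271
```

```bash
python3 - <<'E'
from h import *
st()
E
```

```text
t 42.25 pos [ 0.5676 -0.0264  0.1178] yawY -80.71 rv [-3.128 -0.254  0.   ] q [-0.768  0.309  0.905  1.814 -0.268  1.147 -1.182] F [-5.2  5.8  7.3] M [ 1.11  1.32 -0.07] g 0.271
```

{"name": "play_rows", "arguments": {"series": [0,0,0,0,0,0,0,60,0,0,0,0,0,0,60,0,0,0,0,0,0,60,0,0,0,0,0,0,60,0,0,0,0,0,0,60,0,0,0,0,0,0,60,0,0,-0.02,0,0,0,60,0,0,-0.06,0,0,0,60,0,0,-0.08,0,0,0,60,0,0,-0.08,0,0,0]}}

```text
time: 43.08
position: [0.5707, -0.0298, 0.2017]
tool_rot: [3.132, 0.247, 0.014]
ft_force: [0.8, 0.0, -0.2]
grip_width: 0.594
```

```bash
python3 - <<'E'
from h import *
st();goal(0.45,0.25,0.2,-20)
d=get_image('wrist');save(d,'x_wrist')
E
```

```text
t 43.08 pos [ 0.5707 -0.0298  0.2017] yawY -80.97 rv [3.132 0.247 0.014] q [-0.813  0.22   0.943  1.716 -0.186  1.291 -1.245] F [ 0.8  0.  -0.2] M [-0.    0.08 -0.03] g 0.594
row: [-0.0753 -0.2953  0.0008] [  0.31  -0.43 -60.97] rows 8.5
```

View pics/x_wrist.png

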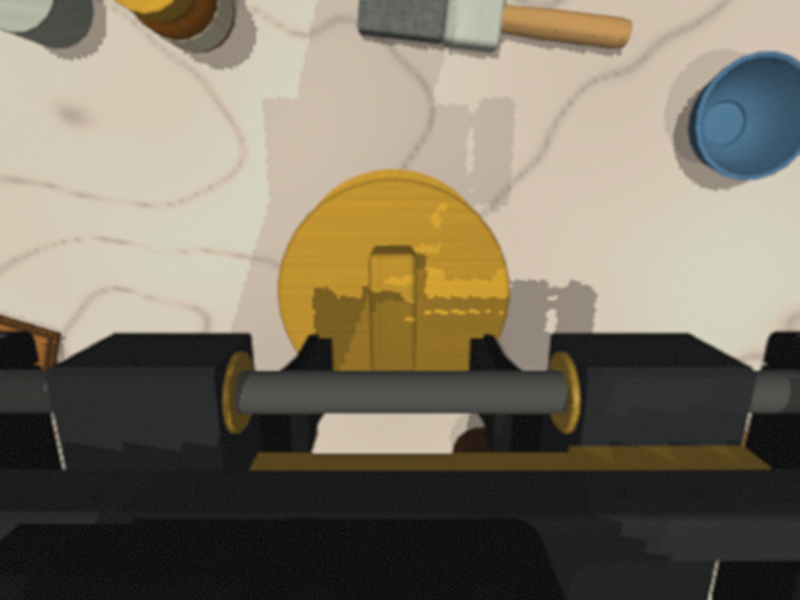

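{"name": "play_rows", "arguments": {"series": [60,-0.075,-0.3,-0.02,0,0,-61,60,-0.075,-0.3,-0.02,0,0,-61,60,-0.075,-0.3,-0.02,0,0,-61,60,-0.075,-0.3,-0.02,0,0,-61,60,-0.075,-0.3,-0.02,0,0,-61,60,-0.075,-0.3,-0.02,0,0,-61,60,-0.075,-0.3,-0.02,0,0,-61,60,-0.075,-0.3,-0.02,0,0,-61,60,-0.075,-0.3,-0.02,0,0,-61,60,-0.075,-0.3,-0.02,0,0,-61]}}

```text
time: 43.97
position: [0.4449, 0.257, 0.2155]
tool_rot: [2.567, 1.81, -0.003]
ft_force: [0.9, -1.5, 0.1]
grip_width: 0.6
```

```bash
python3 - <<'E'
from h import *
st()
d=get_image('scene');save(d,'y_scene',(240,180,320,260),7);save(d,'y_full')
d2=get_image('top');save(d2,'y_top',(230,115,310,195),7);save(d2,'y_topfull')
E
```

```text
t 43.97 pos [0.4449 0.257  0.2155] yawY -19.64 rv [ 2.567  1.81  -0.003] q [-1.2    0.025  0.64   1.813 -0.014  1.31  -0.9  ] F [ 0.9 -1.5  0.1] M [-0.11  0.08  0.03] g 0.6
```

View pics/y_scene.png

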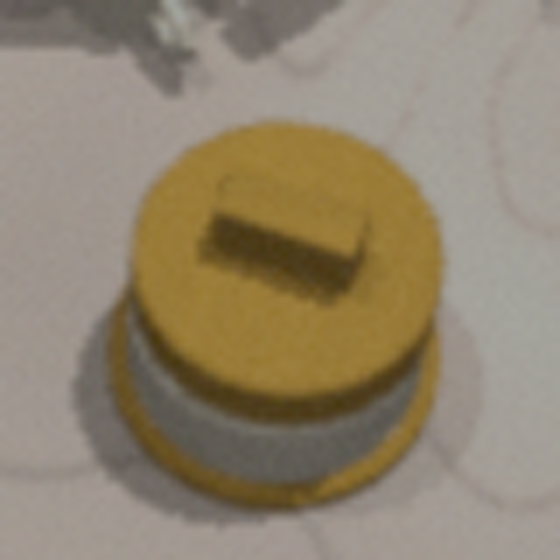

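View pics/y_full.png

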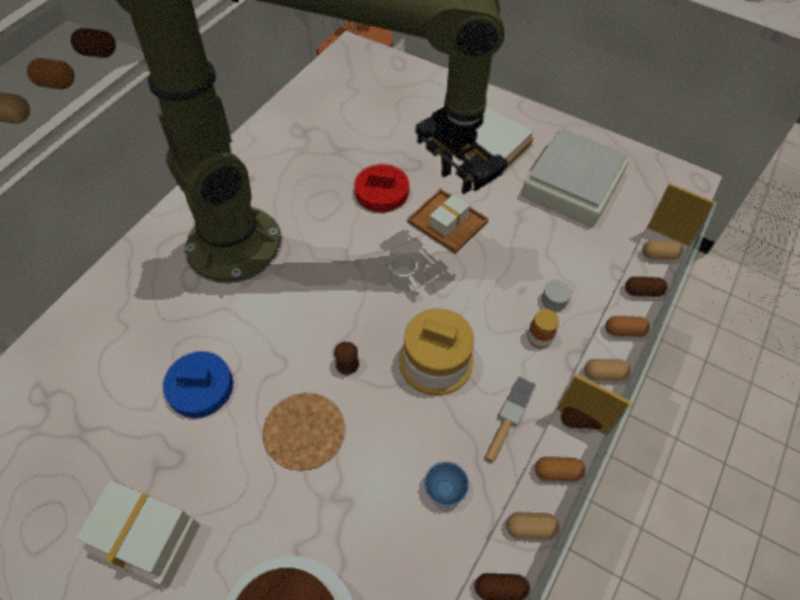

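View pics/y_top.png

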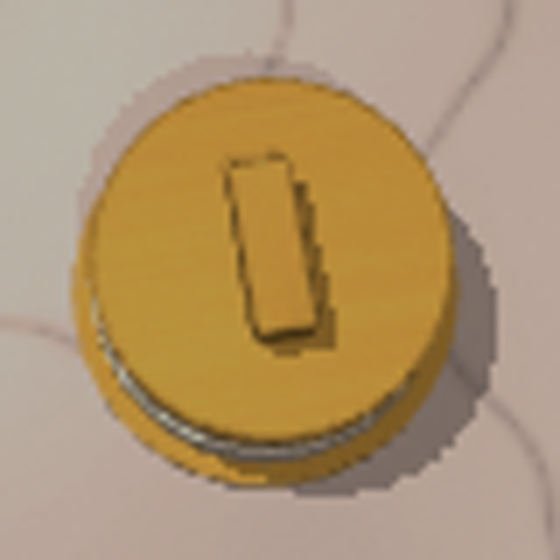

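```bash
cat > fit.py <<'E'
from h import *
from scipy.optimize import minimize
from scipy.ndimage import map_coordinates
dt=get_image("top"); dsn=get_image("scene")
def load(n): return cv2.cvtColor(cv2.imread(f"pics/{n}.png"),cv2.COLOR_BGR2HSV)[:,:,1].astype(float)
def run(tn,sn,lab):
    ims=[(dt,cv2.GaussianBlur(load(tn),(0,0),3),np.array([230,115])),(dsn,cv2.GaussianBlur(load(sn),(0,0),3),np.array([240,180]))]
    th=np.linspace(0,2*np.pi,181)[:-1]
    def samp(im,d,o,X):
        p=(w2p(d,X)-o+.5)*7-.5
        return map_coordinates(im,[p[:,1],p[:,0]],order=1,mode='nearest'),p
    def cost(v):
        x,y,z=v; J=0
        for k,(d,im,o) in enumerate(ims):
            C=-np.array(d["R"]).T@np.array(d["t"])
            c=lambda r:np.c_[x+r*np.cos(th),y+r*np.sin(th),np.full(len(th),z)]
            a,_=samp(im,d,o,c(.0665)); b,_=samp(im,d,o,c(.0715))
            # only the far side from camera: silhouette of top edge against counter
            u=np.array([x,y])-C[:2]; u/=np.linalg.norm(u)
            m=(np.cos(th)*u[0]+np.sin(th)*u[1])>-0.1
            J-= (a-b)[m].mean()
        return J
    best=min((minimize(cost,[.5695+dx,-.027+dy,z0],method='Nelder-Mead',options=dict(initial_simplex=None,xatol=1e-5,fatol=1e-3)) for z0 in (.104,.109,.115) for dx in(-.002,.002) for dy in (-.002,.002)),key=lambda r:r.fun)
    print(lab,best.x.round(4),round(best.fun,2))
run("f_lid","c_scene","before"); run("y_top","y_scene","after")
E
python3 fit.py
```

```text
before [ 0.5698 -0.0268  0.1035] -181.87
after [ 0.5713 -0.0279  0.1041] -206.07
```

View pics/y_topfull.png

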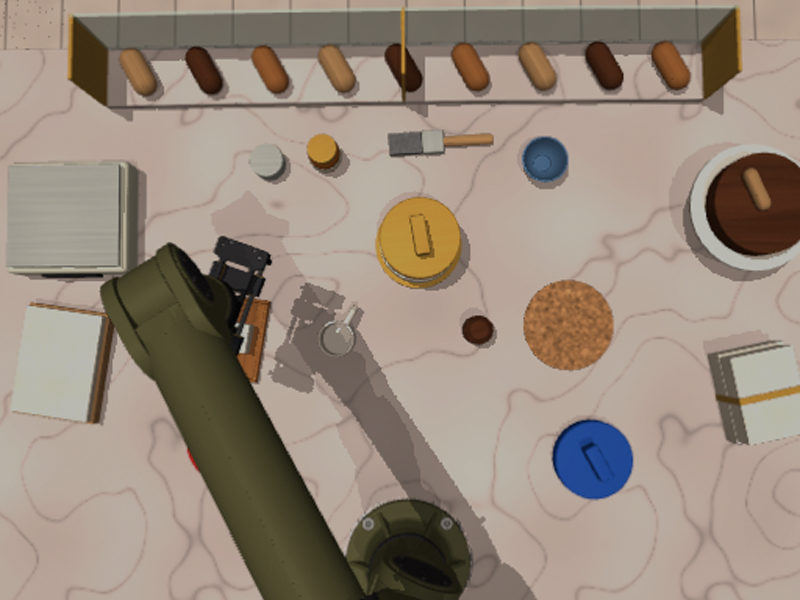

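```bash
python3 - <<'E'
from h import *
goal(0.5705,-0.027,0.19,-81)
E
```

```text
row: [-0.2214  0.2133  0.0265] [2.000e-02 5.000e-02 6.082e+01] rows 8.5
```

{"name": "play_rows", "arguments": {"series": [60,-0.221,0.213,0.02,0,0,61,60,-0.221,0.213,0.02,0,0,61,60,-0.221,0.213,0.02,0,0,61,60,-0.221,0.213,0.02,0,0,61,60,-0.221,0.213,0.02,0,0,61,60,-0.221,0.213,0.02,0,0,61,60,-0.221,0.213,0.02,0,0,61,60,-0.221,0.213,0.02,0,0,61,60,-0.221,0.213,0.02,0,0,61,60,-0.221,0.213,0.02,0,0,61]}}

```text
time: 45.0
position: [0.5709, -0.0281, 0.1966]
tool_rot: [3.131, 0.234, -0.001]
ft_force: [0.3, 0.3, 0.2]
grip_width: 0.602
```

{"name": "play_rows", "arguments": {"series": [60,0,0,0,0,0,0,60,0,0,0,0,0,0,60,0,0,0,0,0,0]}}

```text
time: 45.25
position: [0.5709, -0.0237, 0.1968]
tool_rot: [-3.131, -0.251, -0.0]
ft_force: [-0.3, 0.6, -0.4]
grip_width: 0.597
```

```bash
python3 - <<'E'
from h import *
st();goal(0.5705,-0.027,0.116,-81)
E
```

```text
t 45.25 pos [ 0.5709 -0.0237  0.1968] yawY -80.83 rv [-3.131 -0.251 -0.   ] q [-0.84   0.241  0.972  1.716 -0.207  1.294 -1.235] F [-0.3  0.6 -0.4] M [-0.04  0.17 -0.01] g 0.597
row: [-0.0009  0.0033  0.0808] [-0.04 -0.01  0.17] rows 1.9
```

{"name": "play_rows", "arguments": {"series": [60,-0.001,0.0033,0.03,0,0,0,60,-0.001,0.0033,0.06,0,0,0,60,-0.001,0.0033,0.08,0,0,0,60,-0.001,0.0033,0.08,0,0,0,0,-0.001,0.0033,0.08,0,0,0,0,-0.001,0.0033,0.08,0,0,0,0,-0.001,0.0033,0.08,0,0,0,0,-0.001,0.0033,0.08,0,0,0,0,-0.001,0.0033,0.08,0,0,0,0,-0.001,0.0033,0.08,0,0,0]}}

```text
time: 46.08
position: [0.5711, -0.0256, 0.1181]
tool_rot: [-3.128, -0.25, -0.002]
ft_force: [-1.4, 5.0, 5.7]
grip_width: 0.268
```

{"name": "play_rows", "arguments": {"series": [0,0,0,0,0,0,0,0,0,0,0,0,0,0,0,0,0,0,0,0,0]}}

```text
time: 46.33
position: [0.5711, -0.0256, 0.1181]
tool_rot: [-3.128, -0.25, -0.002]
ft_force: [-2.4, 4.0, 6.1]
grip_width: 0.271
```

```bash
python3 - <<'E'
from h import *
st()
E
```

```text
t 46.33 pos [ 0.5711 -0.0256  0.1181] yawY -80.87 rv [-3.128e+00 -2.500e-01 -2.000e-03] q [-0.789  0.327  0.938  1.807 -0.291  1.153 -1.168] F [-2.4  4.   6.1] M [0.93 0.61 0.08] g 0.271
```

{"name": "play_rows", "arguments": {"series": [0,0,0,0.0005,0,0,4,0,0,0,0.001,0,0,8,0,0,0,0.0015,0,0,12,0,0,0,0.0015,0,0,12,0,0,0,0.0015,0,0,12]}}

```text
time: 46.75
position: [0.5708, -0.0262, 0.1181]
tool_rot: [-3.137, 0.079, 0.001]
ft_force: [-7.5, 3.2, 16.8]
grip_width: 0.271
```

```bash
python3 - <<'E'
from h import *
st()
E
```

```text
t 46.75 pos [ 0.5708 -0.0262  0.1181] yawY -92.88 rv [-3.137e+00  7.900e-02  1.000e-03] q [-0.819  0.342  0.98   1.807 -0.313  1.158 -1.359] F [-7.5  3.2 16.8] M [0.89 1.78 0.09] g 0.271
```

{"name": "play_rows", "arguments": {"series": [0,0,0,-0.0015,0,0,0,60,0,0,-0.0015,0,0,0,60,0,0,-0.0015,0,0,0,60,0,0,-0.0015,0,0,0,60,0,0,-0.0015,0,0,0,60,0,0,-0.0015,0,0,0,60,0,0,-0.02,0,0,0,60,0,0,-0.06,0,0,0,60,0,0,-0.1,0,0,0,60,0,0,-0.1,0,0,0]}}

```text
time: 47.58
position: [0.5748, -0.0295, 0.2225]
tool_rot: [-3.139, 0.083, -0.018]
ft_force: [1.7, -0.4, 0.2]
grip_width: 0.602
```

{"name": "play_rows", "arguments": {"series": [60,-0.03,-0.3,0,0,0,0,60,-0.03,-0.3,0,0,0,0,60,-0.03,-0.3,0,0,0,0,60,-0.03,-0.3,0,0,0,0,60,-0.03,-0.3,0,0,0,0,60,-0.03,-0.3,0,0,0,0,60,-0.03,-0.3,0,0,0,0,60,-0.03,-0.3,0,0,0,0,60,-0.03,-0.3,0,0,0,0,60,-0.03,-0.3,0,0,0,0]}}

```text
time: 48.42
position: [0.556, 0.2732, 0.2147]
tool_rot: [3.139, -0.079, 0.0]
ft_force: [-0.2, 0.6, 1.1]
grip_width: 0.603
```

```bash
python3 - <<'E'
from h import *
st()
d=get_image('scene');save(d,'z_scene',(240,180,320,260),7);save(d,'z_full')
d2=get_image('top');save(d2,'z_top',(230,115,310,195),7)
E
sed -i 's/^run.*/run("f_lid","c_scene","before"); run("z_top","z_scene","after")/' fit.py; python3 fit.py
```

```text
t 48.42 pos [0.556  0.2732 0.2147] yawY -92.89 rv [ 3.139 -0.079  0.   ] q [-1.206  0.347  0.892  1.57  -0.272  1.357 -1.906] F [-0.2  0.6  1.1] M [-0.11  0.09 -0.02] g 0.603
before [ 0.5698 -0.0268  0.1035] -181.87
after [ 0.5708 -0.0282  0.1044] -202.64
```

View pics/z_full.png

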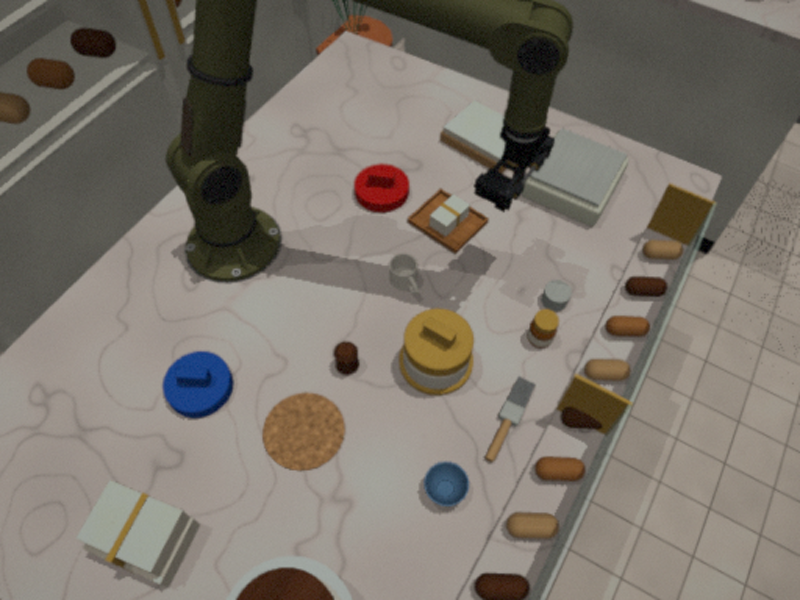

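```bash
python3 -c "
from bench import *
print(close_job())"
```

```text
the job is handed in; nothing more can be done
None
```

I finished the job and handed it in at about 48 s of the 210 s. The hand-in gave no verdict, so this rests on my own checks.

**What I did:**
- Put the carton in the wooden tray.
- Unscrewed the lid about 206° anticlockwise with one regrip. It came free with only its own weight on the wrist, and I set it right way up on the cork mat.
- Put all three copper-foil bars found on the counter into the jar; there was no fourth.
- Laid the lid back on the thread and screwed it down clockwise, about 178°. I then regripped it for a 12° tightening check.

**What the last checks showed:**
- **Seating:** on that last 12° turn, pressed down with about 17 N, the lid sank no further. The gripper height was 118.1 mm, against 117.7 mm expected for a seated lid.
- **Camera fit, which does not quite agree:** it puts the lid within about 1 mm of its original height (0.9 mm higher) and about 1.7 mm to one side. I took this as thread play and measurement error.
- **Free turning:** the lid still turned with little torque once on the rim, so seating is judged by height and downward force, not by a hard stop.
- **Everything else:** the final pictures show the carton in the tray, no bars on the counter and the bystanders and look-alike lids apparently where they were. The arm is clear of everything. I saw no knocked bar and no grip slip.

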